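# Turn up the washed staining pots and lid them

### The arm

A 6-joint arm with a two-finger parallel gripper is mounted at the origin on the work surface. World frame = base frame: x ahead of the robot, y to its left, z up, the work surface at z = 0. Lengths are in m, angles in degrees, forces in N, time in s.
With the tool pointing down it reaches from about 0.35 to 0.875 m from the base axis. Payload 4.2 kg.
Tool frame: the origin (TCP) lies between the finger pads; the fingertips stand 11 mm ahead of it and the grasp point (between the pads) lies 8 mm behind it; z points along the fingers, y is the direction in which the jaws open and shut (so a half turn about z gives the same grasp; the last joint's range is limited). The gripper opens to 87 mm and grips with 3 to 60 N. Pads are 19 mm wide; open, the fingers measure 117 mm over their backs; the gripper's body (75 mm by 190 mm) begins 51 mm behind the grasp point.
Start: joints at [-61.788, 22.042, 0.453, 0, -68.411, -14.817], TCP at [0.145, -0.608, 0.234] pointing down, gripper open.
Joint ranges: [-179.83, 179.83], [-69.29, 118.12], [-61.27, 80.66], [-181.25, 117.63], [-171.15, -9.14], [-177.46, 177.46]. Speed limits (degrees/s): [159.86, 159.86, 180, 180, 180, 180].

### API

Orientations are given as a 3x3 rotation matrix whose columns are the frame's x, y, z axes.
In Python, from station import sense, capture, get_calibration, finish_job, search_frame, cut_out gives the robot as it stands.
- The arm moves only by the tool arm_command, never from a script. Its argument "rows" is a list of rows, each an object with "fingers": the opening in per cent of the stroke, from 0 (shut) to 100 (fully open); "travel": the shift along the tool's x, y, z in cm, a list of three; "roll": the turn about the tool's z in degrees. A call has 1 to 10 rows; each row is the pose to reach, as a shift and turn from the pose commanded when the call began, along the tool's axes at that moment; what a row does not reach only later rows make up. A row lasts 1/10 s, in which the tool goes at most 50 mm and 8.59 degrees, less where a joint would pass 70% of its speed; a pose out of reach is approached as far as the arm can. A call with a gripper value outside its range is refused whole. The fingers move at their own pace and stop on an object; the grip force is fixed at half the most. Time passes only in rows, so rows that repeat a pose let the fingers close. It gives the time, the measured TCP pose, the force and the opening at its end, in the units of the state.
- sense(): the state, without advancing time (a new reading comes with each control period).
- capture(name): name is "side" or "top"; returns (picture, depth): 480x640x3 uint8, red, green, blue; 480x640 float32, m along the optical axis (not along the pixel's ray), 0 where there is no reading.
- get_calibration(name): a dict with "fov_y" (degrees; the focal length in pixels is half the picture's height over the tangent of half this angle, whatever the lens; pixels are square), "cx", "cy" (the principal point, pixels), "distortion" ([k1, k2, p1, p2, k3] as OpenCV has them; the pictures are not rectified), "origin" and "attitude" of the camera in the world. Camera axes: x right, y down, z forward; pixel columns grow to the right and rows downward; lengths in m; the calibration is good to about 2 mm. A picture is of the moment at which its call begins. get_calibration takes no time and is no camera call.
- finish_job(): hands the job in, once; it reports no verdict.
Trained networks look in the newest picture that a camera, given by its name, has taken for a name from the list of things; names that differ only in an ending like _2 or _b are one class to them, and where a whole thing is asked for, a point or a joint stands for the part that bears it (a point fixed in the world has none). Each returns a list of dicts, best first, with "p" (0 to 1); they miss things now and then, are a little off and sometimes report something else, mostly with a low value. They report only what shows in the picture. A call takes as long as a camera call. They do not tell look-alikes from the thing itself.
- search_frame(camera, label): "position" ([x, y, z] in m, in world coordinates, good to about 4 mm: the middle of the surface that is visible of it).
- cut_out(camera, label): "mask" (480x640 bool, what is visible of it).
The state is a dict: "time_s": time; "joints": joint angles; "joint_velocities": joint speeds; "effort": joint torques, N m; "tcp_pos": TCP position; "ee_rot": TCP orientation; "wrist_force": force on the tool from outside, world axes, zero at the start; "moment": the same for the moment, N m; "gripper_width": opening from 0.0 (shut) to 1.0 (fully open).
Only numpy, scipy, OpenCV 4.12 (cv2) and the standard library are available. Lean on these libraries where they do the work, as an engineer would, in place of code of your own. Each camera call takes 0.05 s, during which the arm holds its last target. There are 200 camera calls.

### The job

The washed square staining pots have dried mouth-down on the rubber mat: turn each one mouth-up, stand it in the steel tray and cover it with a lid, set on squarely so that it sits fully down on the rim and keeps the dust out. Do not disturb the glass dish, the canister and the jar at the back of the bench.

Things in the scene. Friction and masses are not known exactly. Their poses are not given: they have to be found in the camera images.
- pot1_center (a point): Middle of one of 2 or 3 identical square white porcelain staining pots (None if absent), on its axis, 37.5 mm from mouth and base. 60 x 60 mm outside, 75 mm tall, walls 4 mm, so the mouth is 52 mm square inside. z axis: from mouth to base (up while mouth-down, down once mouth-up); x, y square to the flat sides. They start mouth-down on the mat, in a row about 110 mm apart.
- pot1: The same pot as pot1_center, origin at the centre of its mouth, same axes. The last 5 mm at the base is a foot 48 mm square. Mass 0.12 to 0.23 kg. Laid on a flat side it stays there without rolling, its middle 30 mm above what it lies on.
- pot2_center (a point): Middle of one of 2 or 3 identical square white porcelain staining pots (None if absent), on its axis, 37.5 mm from mouth and base. 60 x 60 mm outside, 75 mm tall, walls 4 mm, so the mouth is 52 mm square inside. z axis: from mouth to base (up while mouth-down, down once mouth-up); x, y square to the flat sides. They start mouth-down on the mat, in a row about 110 mm apart.
- pot2: The same pot as pot2_center, origin at the centre of its mouth, same axes. The last 5 mm at the base is a foot 48 mm square. Mass 0.12 to 0.23 kg. Laid on a flat side it stays there without rolling, its middle 30 mm above what it lies on.
- pot3_center (a point): Middle of one of 2 or 3 identical square white porcelain staining pots (None if absent), on its axis, 37.5 mm from mouth and base. 60 x 60 mm outside, 75 mm tall, walls 4 mm, so the mouth is 52 mm square inside. z axis: from mouth to base (up while mouth-down, down once mouth-up); x, y square to the flat sides. They start mouth-down on the mat, in a row about 110 mm apart.
- pot3: The same pot as pot3_center, origin at the centre of its mouth, same axes. The last 5 mm at the base is a foot 48 mm square. Mass 0.12 to 0.23 kg. Laid on a flat side it stays there without rolling, its middle 30 mm above what it lies on.
- lid1_center (a point): Middle of one of four identical white porcelain lids lying knob-up on the cork pad; any lid fits any pot, in any quarter turn; those left over are spare. On its axis, 18 mm above the underside and 18 mm below the top. z up through the knob; x along the bar-shaped knob, y across it, square to the lid's sides. When seated, this point is 48.5 mm above the pot's middle.
- lid1: The same lid as lid1_center, origin at the centre of its underside, same axes. From below: stepped plug (44 mm square, 3 mm high, then 48 mm square, 4 mm high) that drops into the mouth; plate 62 mm square, 5 mm thick, that rests on the rim; knob 34 mm long (x), 16 mm wide (y), 24 mm high. About 60 g.
- lid2_center (a point): Middle of one of four identical white porcelain lids lying knob-up on the cork pad; any lid fits any pot, in any quarter turn; those left over are spare. On its axis, 18 mm above the underside and 18 mm below the top. z up through the knob; x along the bar-shaped knob, y across it, square to the lid's sides. When seated, this point is 48.5 mm above the pot's middle.
- lid2: The same lid as lid2_center, origin at the centre of its underside, same axes. From below: stepped plug (44 mm square, 3 mm high, then 48 mm square, 4 mm high) that drops into the mouth; plate 62 mm square, 5 mm thick, that rests on the rim; knob 34 mm long (x), 16 mm wide (y), 24 mm high. About 60 g.
- lid3_center (a point): Middle of one of four identical white porcelain lids lying knob-up on the cork pad; any lid fits any pot, in any quarter turn; those left over are spare. On its axis, 18 mm above the underside and 18 mm below the top. z up through the knob; x along the bar-shaped knob, y across it, square to the lid's sides. When seated, this point is 48.5 mm above the pot's middle.
- lid3: The same lid as lid3_center, origin at the centre of its underside, same axes. From below: stepped plug (44 mm square, 3 mm high, then 48 mm square, 4 mm high) that drops into the mouth; plate 62 mm square, 5 mm thick, that rests on the rim; knob 34 mm long (x), 16 mm wide (y), 24 mm high. About 60 g.
- lid4_center (a point): Middle of one of four identical white porcelain lids lying knob-up on the cork pad; any lid fits any pot, in any quarter turn; those left over are spare. On its axis, 18 mm above the underside and 18 mm below the top. z up through the knob; x along the bar-shaped knob, y across it, square to the lid's sides. When seated, this point is 48.5 mm above the pot's middle.
- lid4: The same lid as lid4_center, origin at the centre of its underside, same axes. From below: stepped plug (44 mm square, 3 mm high, then 48 mm square, 4 mm high) that drops into the mouth; plate 62 mm square, 5 mm thick, that rests on the rim; knob 34 mm long (x), 16 mm wide (y), 24 mm high. About 60 g.
- tray_in (a point): Centre of the floor of the fixed steel tray, 3 mm above the bench. Tray: 360 mm long (its x axis) by 140 mm wide (its y axis), with an upright lip 16 mm high and 3 mm thick all round; z up. It lies lengthwise away from the robot, on one side of the bench; the drying mat lies on the other side; which side is which varies.
- mat: The fixed black rubber drying mat, 360 mm (x) by 140 mm (y) and 4 mm thick; origin at the centre of its underside, z up. The pots start on it.
- pad: The fixed cork pad, 200 mm square and 3 mm thick, on which the lids lie about 100 mm apart, straight ahead of the robot; origin at the centre of its underside. The bench between it and the robot is free.
- petri: Bystander: a shallow round glass dish, 90 mm across and 16 mm high, beyond the pad; origin at the centre of its underside. Leave it alone.
- canister: Bystander: a small black canister with a grey cap, 34 mm across and 52 mm tall, beyond the pad; origin at the centre of its underside. Leave it alone.
- jar: Bystander: an amber jar with a white cap, 52 mm across and 75 mm tall, beyond the pad; origin at the centre of its underside. Leave it alone.
Mind the look-alikes: they are no part of the job. What is shaped like the lid2 but blue or red is not meant. Leave any pink or turquoise look-alike of the lid1 alone.

How it is judged:
By the outcome, as a careful person would: the job done as asked, in the order asked, and still so for the second after the job is handed in, with the robot touching nothing.
Of pot1, pot2, pot3 only 2 to 3 are there at a start; the rules pass over those that are not, and their reading is None.
At some moment in a run one of pot1, pot2, pot3, lid1, lid2, lid3, lid4 may be knocked a few centimetres aside while the robot is not near it.
Once in a run the grip may slacken for a moment while it holds something.
It also fails if it takes over 210 s, if anything falls off the work surface, if the arm or the gripper's body presses on something with over 40 N, if the wrist force passes 120 N, or if a joint passes its speed limit or range.

## Working session

There is one attempt and no reset: what is moved stays moved. The work goes in short steps, Python scripts to look and compute and a tool call to move; the robot and the scene stay as the last step left them, time stands still between calls to the robot, and variables do not carry over. Pictures are saved under pics/ and viewed, about 12 in all and at most 16, crops included, and the job is handed in when it is done.

Besides the shell and the picture viewer there is one more tool, called after ">>>" as name([rows], argument=value, ...), one row to a line, values as JSON. arm_command: Moves the arm, as the interface text tells. Its arguments: {"type":"object","properties":{"rows":{"type":"array","items":{"type":"object","properties":{"fingers":{"type":"number"},"travel":{"type":"array","items":{"type":"number"}},"roll":{"type":"number"}}}}},"required":["rows"]}

```bash
mkdir -p pics; cat > h.py <<'E'
import numpy as np, cv2, json
from station import *
def K(c):
    g=get_calibration(c); f=240/np.tan(np.radians(g["fov_y"]/2))
    return np.array([[f,0,g["cx"]],[0,f,g["cy"]],[0,0,1]]),np.array(g["distortion"],float),np.array(g["origin"]),np.array(g["attitude"])
def cloud(c,depth):
    k,d,o,R=K(c); v,u=np.mgrid[:480,:640]
    n=cv2.undistortPoints(np.stack([u,v],-1).reshape(-1,1,2).astype(float),k,d).reshape(480,640,2)
    P=np.dstack([n*depth[...,None],depth])@R.T+o
    P[depth<=0]=np.nan
    return P
def shot(c,name=None,scale=1,crop=None):
    im,dp=capture(c)
    if name:
        a=im if crop is None else im[crop[1]:crop[3],crop[0]:crop[2]]
        a=cv2.resize(a,None,fx=scale,fy=scale,interpolation=cv2.INTER_CUBIC)
        cv2.imwrite("pics/"+name,a[...,::-1])
    return im,dp,cloud(c,dp)
E
python3 - <<'E'
from h import *
for c in("top","side"):
    k,d,o,R=K(c);print(c,k[0],k[1,2],d,o,R.round(3).tolist())
    im,dp,P=shot(c,c+"0.png")
    for l in("pot1","lid1","petri","canister","jar","mat","tray_in"):
        for r in search_frame(c,l): print(l,np.round(r["position"],3),round(r["p"],2))
print(sense())
E
```

```text
top [526.99376212   0.         317.88940843] 242.23619465757704 [-0.15391208  0.          0.          0.          0.        ] [ 0.43040074 -0.05578261  1.34911615] [[0.005, -0.995, 0.103], [-1.0, -0.006, -0.013], [0.013, -0.103, -0.995]]
pot1 [ 0.391 -0.262  0.078] 0.89
pot1 [ 0.5   -0.253  0.08 ] 0.88
pot1 [ 0.614 -0.239  0.078] 0.83
pot1 [ 0.677 -0.056  0.016] 0.64
lid1 [0.787 0.24  0.014] 0.96
lid1 [0.654 0.043 0.014] 0.9
lid1 [ 0.576 -0.057  0.02 ] 0.84
lid1 [0.57  0.04  0.011] 0.83
lid1 [ 0.677 -0.054  0.018] 0.77
lid1 [ 0.583 -0.416  0.014] 0.74
lid1 [ 0.769 -0.298  0.015] 0.66
lid1 [ 0.29  -0.408  0.014] 0.65
lid1 [ 0.503 -0.251  0.081] 0.54
lid1 [ 0.612 -0.24   0.078] 0.26
petri [ 0.794 -0.128  0.009] 0.92
petri [ 0.501 -0.253  0.082] 0.2
canister [0.787 0.115 0.054] 0.55
canister [ 0.681 -0.054  0.016] 0.52
jar [ 0.784 -0.019  0.075] 0.9
tray_in [0.496 0.249 0.007] 0.8
side [587.42302679   0.         318.94313453] 246.86619110377995 [-0.0526915  0.         0.         0.         0.       ] [0.49611525 0.75311421 0.95019978] [[-0.995, -0.082, 0.055], [-0.097, 0.734, -0.673], [
[... 693 characters left out ...]
3069240e-03,
       -6.84100844e+01, -1.48160921e+01]), 'joint_velocities': array([0.03901466, 0.13478707, 0.19322473, 0.10599938, 0.09682169,
       0.02819281]), 'effort': array([ 4.94574142e-04, -3.90412223e+01,  1.87610865e+01,  4.22428161e+00,
        1.54285779e-02, -2.64421982e-05]), 'tcp_pos': array([ 0.14482531, -0.60797413,  0.23356916]), 'ee_rot': array([[-9.72793406e-01, -2.31674313e-01,  4.77176169e-05],
       [-2.31674315e-01,  9.72793406e-01, -3.98326099e-05],
       [-3.71911905e-05, -4.98038465e-05, -9.99999998e-01]]), 'wrist_force': array([ 0.85262557, -0.31859969, -0.35539794]), 'moment': array([ 0.01082209,  0.01468594, -0.01132476]), 'gripper_width': 1.0014058770155303}
```

View pics/top0.png

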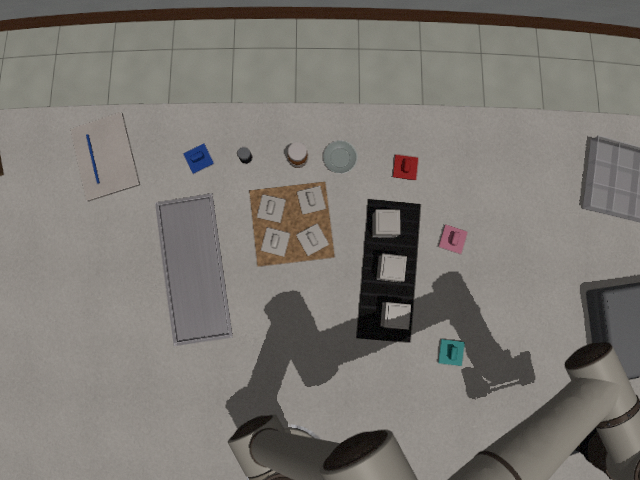

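View pics/side0.png

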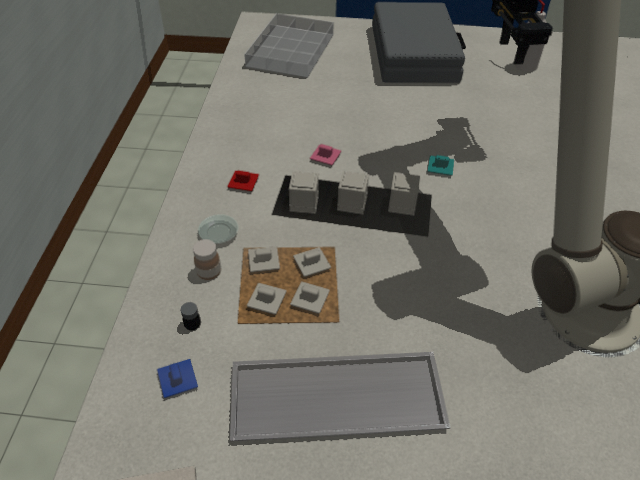

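```bash
cat >> h.py <<'E'
def rects(P,zlo,zhi,xy,r,mn=30):
    """minAreaRect of the points in the height band near xy: centre, sides, angle deg (mod 90), mean z"""
    m=(P[...,2]>zlo)&(P[...,2]<zhi)&(np.hypot(P[...,0]-xy[0],P[...,1]-xy[1])<r)
    q=P[m]
    if len(q)<mn: return None
    (c,s,a)=cv2.minAreaRect((q[:,:2]*1000).astype(np.float32))
    L=a if s[0]>=s[1] else a+90
    return np.round(c,1),np.round(s,1),round(L,1),round(float(np.median(q[:,2]))*1000,1),len(q)
def pots(P,xys): 
    for xy in xys: print("pot",rects(P,.060,.095,xy,.055))
def lids(P,xys):
    for xy in xys: print("plate",rects(P,.008,.022,xy,.05),"knob",rects(P,.030,.045,xy,.03,8))
E
python3 - <<'E'
from h import *
im,dp,P=shot("top")
pots(P,[(.391,-.255),(.5,-.25),(.614,-.237)])
lids(P,[(.654,.043),(.576,-.057),(.57,.04),(.677,-.055)])
for z in [(.0015,.0055,(.5,-.247),.2)]: print("mat")
# mat from darkness, tray from lip
g=im.sum(2); m=(g<110)&(np.hypot(P[...,0]-.5,P[...,1]+.25)<.21)&(P[...,2]<.012)
print("mat",cv2.minAreaRect((P[m][:,:2]*1000).astype(np.float32)),np.median(P[m][:,2]))
m=(P[...,2]>.010)&(P[...,2]<.024)&(abs(P[...,1]-.248)<.1)&(abs(P[...,0]-.5)<.2)
print("lip",cv2.minAreaRect((P[m][:,:2]*1000).astype(np.float32)))
m=(abs(P[...,1]-.248)<.05)&(abs(P[...,0]-.5)<.12); print("tray floor z",np.nanmedian(P[m][:,2]))
m=(abs(P[...,1]-.35)<.03)&(abs(P[...,0]-.5)<.12); print("bench z",np.nanmedian(P[m][:,2]))
E
```

```text
pot (array([ 386.1, -265.3]), array([62.3, 60.7]), 84.2, 78.0, 647)
pot (array([ 502.2, -255.2]), array([61.4, 60.4]), 83.1, 77.7, 635)
pot (array([ 614.4, -242. ]), array([60.4, 60.2]), 89.9, 77.5, 620)
plate (array([655.7,  43.3]), array([83.8, 91.7]), 142.5, 14.6, 491) knob (array([655.7,  49. ]), array([15.8, 32.8]), 167.1, 37.8, 78)
plate (array([577.9, -55.4]), array([90.6, 82.7]), 55.4, 15.0, 511) knob (array([576.1, -57.5]), array([33.7, 15.5]), 28.2, 38.5, 84)
plate (array([570.9,  38.6]), array([78.1, 94. ]), 154.1, 15.2, 526) knob (array([569.7,  37.1]), array([16.3, 33.4]), 168.0, 38.7, 86)
plate (array([675.2, -56.6]), array([90.3, 81.6]), 23.3, 14.8, 518) knob (array([678.3, -53.5]), array([33.6, 15.4]), 14.7, 38.3, 79)
mat
mat ((500.5387268066406, -255.5465087890625), (139.3203887939453, 360.1335144042969), 84.85195922851562) 0.004412599763859881
lip ((502.0511474609375, 232.072998046875), (374.0596923828125, 180.99520874023438), 9.022144317626953)
tray floor z 0.003368808358033659
bench z 0.0006922154575701445
```

```bash
python3 - <<'E'
import cv2
a=cv2.imread("pics/top0.png")[140:350,150:480]
cv2.imwrite("pics/crop0.png",cv2.resize(a,None,fx=2.4,fy=2.4,interpolation=cv2.INTER_CUBIC))
E
```

```text
(no output)
```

View pics/crop0.png

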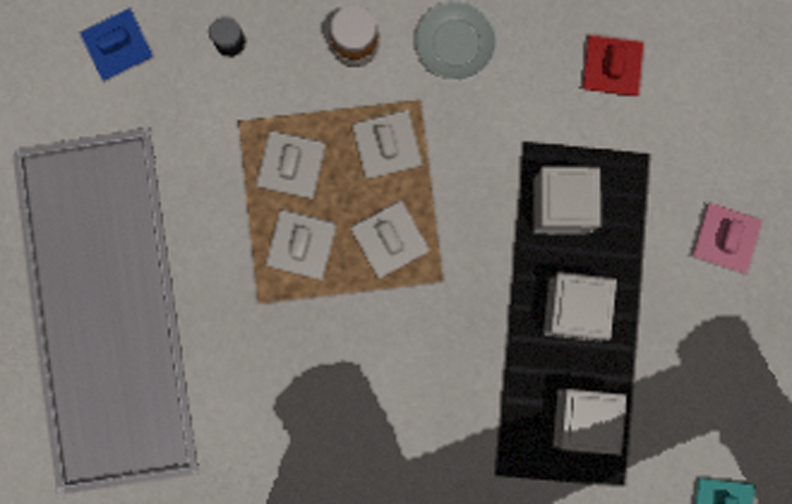

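```bash
cat >> h.py <<'E'
def go(x,y,z,jaw):
    """travel (cm, tool axes) and roll (deg) to bring the TCP to x,y,z (m) with the jaw axis at yaw jaw"""
    s=sense();R=np.array(s["ee_rot"]);t=R.T@(np.array([x,y,z])-s["tcp_pos"])*100
    a=np.degrees(np.arctan2(R[1,1],R[0,1])); r=(a-jaw+90)%180-90
    print("travel",t.round(2).tolist(),"roll",round(r,1),"| tcp",s["tcp_pos"].round(4),"jaw",round(a,1),"j6",s["joints"][5].round(0),"w",round(s["gripper_width"],3),"F",np.round(s["wrist_force"],1),"t",s["time_s"])
E
python3 - <<'E'
from h import *
go(.386,-.265,.15,84.2);go(.386,-.265,.0335,84.2)
E
```

```text
travel [-31.41, 27.78, 8.36] roll 19.2 | tcp [ 0.1448 -0.608   0.2336] jaw 103.4 j6 -15.0 w 1.001 F [ 0.6 -0.6 -0.1] t 0.85
travel [-31.41, 27.78, 20.01] roll 19.2 | tcp [ 0.1448 -0.608   0.2336] jaw 103.4 j6 -15.0 w 1.001 F [ 0.6 -0.6 -0.1] t 0.85
```

>>> arm_command([
  {"fingers": 100, "travel": [-31.4, 27.8, 8.4], "roll": 19.2},
  {"fingers": 100, "travel": [-31.4, 27.8, 8.4], "roll": 19.2},
  {"fingers": 100, "travel": [-31.4, 27.8, 8.4], "roll": 19.2},
  {"fingers": 100, "travel": [-31.4, 27.8, 8.4], "roll": 19.2},
  {"fingers": 100, "travel": [-31.4, 27.8, 8.4], "roll": 19.2},
  {"fingers": 100, "travel": [-31.4, 27.8, 8.4], "roll": 19.2},
  {"fingers": 100, "travel": [-31.4, 27.8, 8.4], "roll": 19.2},
  {"fingers": 100, "travel": [-31.4, 27.8, 8.4], "roll": 19.2},
  {"fingers": 100, "travel": [-31.4, 27.8, 8.4], "roll": 19.2},
  {"fingers": 100, "travel": [-31.4, 27.8, 8.4], "roll": 19.2},
])

```text
time_s: 1.85
tcp_pos: [0.3875, -0.2623, 0.1491]
ee_rot: [[-0.995, 0.096, -0.0], [0.096, 0.995, 0.0], [0.0, 0.0, -1.0]]
wrist_force: [-0.2, -0.6, -0.5]
gripper_width: 1.003
```

>>> arm_command([
  {"fingers": 100, "travel": [0, 0, 0], "roll": 0},
  {"fingers": 100, "travel": [0, 0, 0], "roll": 0},
])

```text
time_s: 2.05
tcp_pos: [0.3856, -0.2653, 0.1498]
ee_rot: [[-0.995, 0.102, 0.0], [0.102, 0.995, -0.0], [-0.0, -0.0, -1.0]]
wrist_force: [-0.4, 0.2, -0.3]
gripper_width: 1.0
```

```bash
python3 - <<'E'
from h import *
go(.386,-.265,.0335,84.2)
im,dp,P=shot("side","side1.png",2,(330,140,480,280))
pots(P,[(.5,-.25),(.614,-.237),(.386,-.265)])
E
```

```text
travel [-0.03, 0.04, 11.63] roll -0.0 | tcp [ 0.3856 -0.2653  0.1498] jaw 84.2 j6 -81.0 w 1.0 F [-0.4  0.2 -0.3] t 2.05
pot (array([ 504.4, -255.1]), array([70.3, 60.5]), 84.6, 77.2, 600)
pot (array([ 616.4, -243.3]), array([60.5, 66.5]), 90.1, 76.7, 602)
pot (array([ 386.6, -263.7]), array([66.7, 60.7]), 85.0, 76.7, 572)
```

View pics/side1.png

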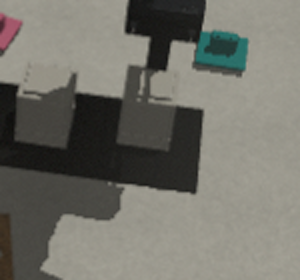

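>>> arm_command([
  {"fingers": 100, "travel": [0, 0, 5], "roll": 0},
  {"fingers": 100, "travel": [0, 0, 9], "roll": 0},
  {"fingers": 100, "travel": [0, 0, 11.6], "roll": 0},
  {"fingers": 100, "travel": [0, 0, 11.6], "roll": 0},
  {"fingers": 0, "travel": [0, 0, 11.6], "roll": 0},
  {"fingers": 0, "travel": [0, 0, 11.6], "roll": 0},
  {"fingers": 0, "travel": [0, 0, 11.6], "roll": 0},
  {"fingers": 0, "travel": [0, 0, 11.6], "roll": 0},
  {"fingers": 0, "travel": [0, 0, 11.6], "roll": 0},
])

```text
time_s: 3.0
tcp_pos: [0.3865, -0.265, 0.0346]
ee_rot: [[-0.995, 0.101, 0.002], [0.101, 0.995, -0.001], [-0.002, -0.001, -1.0]]
wrist_force: [-0.5, 0.8, 5.5]
gripper_width: 0.689
```

>>> arm_command([
  {"fingers": 0, "travel": [0, 0, -3], "roll": 0},
  {"fingers": 0, "travel": [0, 0, -7], "roll": 0},
  {"fingers": 0, "travel": [0, 0, -10], "roll": 0},
  {"fingers": 0, "travel": [0, 0, -10], "roll": 0},
])

```text
time_s: 3.4
tcp_pos: [0.3885, -0.2656, 0.1377]
ee_rot: [[-0.995, 0.1, 0.009], [0.1, 0.995, -0.003], [-0.01, -0.002, -1.0]]
wrist_force: [0.5, -1.1, -1.7]
gripper_width: 0.69
```

```bash
python3 - <<'E'
from h import *
go(.43,0,.12,90)
E
```

```text
travel [-1.45, 26.85, 1.72] roll -5.8 | tcp [ 0.3885 -0.2656  0.1377] jaw 84.2 j6 -81.0 w 0.69 F [ 0.5 -1.1 -1.7] t 3.4
```

```bash
python3 - <<'E'
from h import *
im,dp,P=shot("top")
q=P[(P[...,2]>.011)&(P[...,2]<.024)]
for n,f in (("R",lambda q:(abs(q[:,0]-.5)<.15)&(abs(q[:,1]-(.18+.13*(q[:,0]-.5)))<.02)),("L",lambda q:(abs(q[:,0]-.5)<.15)&(abs(q[:,1]-(.318+.13*(q[:,0]-.5)))<.02))):
    a=q[f(q)]; print(n,len(a),np.polyfit(a[:,0]-.5,a[:,1],1),a[:,1].min(),a[:,2].max())
a=q[(abs(q[:,1]-.25)<.04)]; 
for s in(.32,.68):
    b=a[abs(a[:,0]-s)<.02]; print(s,len(b),b[:,0].mean().round(4),b[:,1].mean().round(4))
s=sense();print(s["joints"].round(1))
go(.43,.10,.12,7)
k,d,o,R=K("side");X=np.array([s["tcp_pos"]+[0,0,.008]]);print(cv2.projectPoints(X,cv2.Rodrigues(R.T)[0],-R.T@o,k,d)[0])
E
```

```text
R 430 [0.16370327 0.17363831] 0.14701203293583276 0.023713922197756254
L 427 [0.16335289 0.31746226] 0.28793916673182857 0.02379877523538898
0.32 140 0.3173 0.2582
0.68 119 0.6828 0.25
[-14.5  12.7 -29.   -0.  -48.  -81.3]
travel [-0.6, 36.74, 1.51] roll 77.2 | tcp [ 0.3868 -0.2649  0.1353] jaw 84.2 j6 -81.0 w 0.685 F [-1.1 -0.3 -3.5] t 3.45
[[[409.01579243 157.90894211]]]
```

```bash
cat >> h.py <<'E'
C=np.array([.500,.2455]);TA=9.2
U=np.array([np.cos(np.radians(TA)),np.sin(np.radians(TA))]);N=np.array([-U[1],U[0]])
def tray(s,n,z,jaw=TA):
    p=C+s*U+n*N; print(p.round(4)); go(p[0],p[1],z,jaw)
def where():
    t=sense(); p=t["tcp_pos"]; print("tray coords",((p[:2]-C)@U).round(4),((p[:2]-C)@N).round(4),p[2].round(4))
E
python3 - <<'E'
from h import *
tray(-.07,-.15,.12)
E
```

```text
[0.4549 0.0862]
travel [-3.21, 35.62, 1.53] roll 75.0 | tcp [ 0.3868 -0.2649  0.1353] jaw 84.2 j6 -81.0 w 0.685 F [-1.1 -0.3 -3.5] t 3.45
```

>>> arm_command([
  {"fingers": 0, "travel": [-0.5, 4, 0.5], "roll": -8.5},
  {"fingers": 0, "travel": [-1, 8, 0.5], "roll": -17},
  {"fingers": 0, "travel": [-1.5, 12, 0.5], "roll": -25.5},
  {"fingers": 0, "travel": [-2, 16, 0.5], "roll": -34},
  {"fingers": 0, "travel": [-2.4, 20, 0.5], "roll": -42.5},
  {"fingers": 0, "travel": [-2.8, 24, 0.5], "roll": -51},
  {"fingers": 0, "travel": [-3.0, 28, 0.5], "roll": -59.5},
  {"fingers": 0, "travel": [-3.2, 31, 0.5], "roll": -68},
  {"fingers": 0, "travel": [-3.2, 34, 0.5], "roll": -76},
  {"fingers": 0, "travel": [-3.2, 35.6, 0.5], "roll": -84},
])

```text
time_s: 4.45
tcp_pos: [0.4527, 0.0878, 0.1268]
ee_rot: [[-0.197, -0.98, -0.003], [-0.98, 0.197, -0.001], [0.002, 0.003, -1.0]]
wrist_force: [0.6, -0.8, -2.2]
gripper_width: 0.691
```

>>> arm_command([
  {"fingers": 0, "travel": [0, 0, 0], "roll": -7},
  {"fingers": 0, "travel": [0, 0, 0], "roll": -14},
  {"fingers": 0, "travel": [0, 0, 0], "roll": -21},
  {"fingers": 0, "travel": [0, 0, 0], "roll": -21},
  {"fingers": 0, "travel": [0, 0, 0], "roll": -21},
])

```text
time_s: 4.95
tcp_pos: [0.4528, 0.0858, 0.1273]
ee_rot: [[0.157, -0.988, -0.003], [-0.988, -0.157, -0.001], [0.001, 0.003, -1.0]]
wrist_force: [-0.0, -0.6, -1.6]
gripper_width: 0.693
```

```bash
python3 - <<'E'
from h import *
where()
tray(-.07,-.15,.12);tray(-.07,-.11,.034)
shot("side","side2.png",2,(180,160,480,420))
E
```

```text
tray coords -0.0721 -0.1501 0.1273
[0.4549 0.0862]
travel [-0.02, -0.22, 0.73] roll -0.2 | tcp [0.4528 0.0858 0.1273] jaw -171.0 j6 -22.0 w 0.693 F [-0.  -0.6 -1.6] t 4.95
[0.4485 0.1257]
travel [-4.02, -0.23, 9.33] roll -0.2 | tcp [0.4528 0.0858 0.1273] jaw -171.0 j6 -22.0 w 0.693 F [-0.  -0.6 -1.6] t 4.95
```

View pics/side2.png

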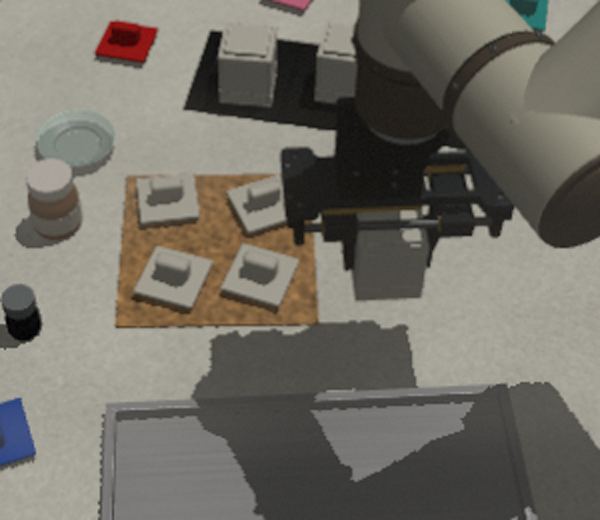

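```bash
cat >> h.py <<'E'
def flip(n0,z0,a,thetas,over=.002,E=(-.070,.016),off=.007,half=.030,press=0):
    """rows (tool -x = +n, tool -z = up) from TCP at n0,z0: rigid turn about lip edge E; off=centre above TCP"""
    for t in np.radians(thetas):
        n=E[0]-half*np.cos(t)+a*np.sin(t)+over*np.cos(t); z=E[1]+half*np.sin(t)+a*np.cos(t)-off-press*np.sin(t)
        print([round(-(n-n0)*100,2),0,round(-(z-z0)*100,2)],round(n,4),round(z,4))
E
python3 - <<'E'
from h import *
flip(-.15,.1273,.025,[0,10,20,30,45,60,75,85,95],press=.002)
E
```

```text
[np.float64(-5.2), 0, np.float64(9.33)] -0.098 0.034
[np.float64(-5.68), 0, np.float64(8.88)] -0.0932 0.0385
[np.float64(-6.22), 0, np.float64(8.52)] -0.0878 0.0421
[np.float64(-6.83), 0, np.float64(8.26)] -0.0817 0.0447
[np.float64(-7.79), 0, np.float64(8.08)] -0.0721 0.0465
[np.float64(-8.77), 0, np.float64(8.16)] -0.0623 0.0457
[np.float64(-9.69), 0, np.float64(8.48)] -0.0531 0.0425
[np.float64(-10.25), 0, np.float64(8.82)] -0.0475 0.0391
[np.float64(-10.73), 0, np.float64(9.26)] -0.0427 0.0347
```

First descend just outside the lip, then turn to 45° and look at forces.

>>> arm_command([
  {"fingers": 0, "travel": [-1.5, 0, 4], "roll": 0},
  {"fingers": 0, "travel": [-3.5, 0, 7.5], "roll": 0},
  {"fingers": 0, "travel": [-4, 0, 9.3], "roll": 0},
  {"fingers": 0, "travel": [-4.6, 0, 9.3], "roll": 0},
  {"fingers": 0, "travel": [-5.2, 0, 9.3], "roll": 0},
  {"fingers": 0, "travel": [-5.7, 0, 8.9], "roll": 0},
  {"fingers": 0, "travel": [-6.2, 0, 8.5], "roll": 0},
  {"fingers": 0, "travel": [-6.8, 0, 8.3], "roll": 0},
  {"fingers": 0, "travel": [-7.3, 0, 8.2], "roll": 0},
  {"fingers": 0, "travel": [-7.8, 0, 8.1], "roll": 0},
])

```text
time_s: 6.0
tcp_pos: [0.4389, 0.1586, 0.0477]
ee_rot: [[0.158, -0.987, -0.006], [-0.987, -0.158, -0.008], [0.007, 0.007, -1.0]]
wrist_force: [4.0, -13.0, -5.3]
gripper_width: 0.686
```

```bash
python3 - <<'E'
from h import *
where(); go(.45,.15,.05,9.2)
shot("side","side3.png",2.5,(220,220,480,440))
E
```

```text
tray coords -0.0742 -0.076 0.0477
travel [1.03, -0.96, -0.23] roll -0.1 | tcp [0.4389 0.1586 0.0477] jaw -170.9 j6 -31.0 w 0.686 F [  4.  -13.   -5.3] t 6.0
```

View pics/side3.png

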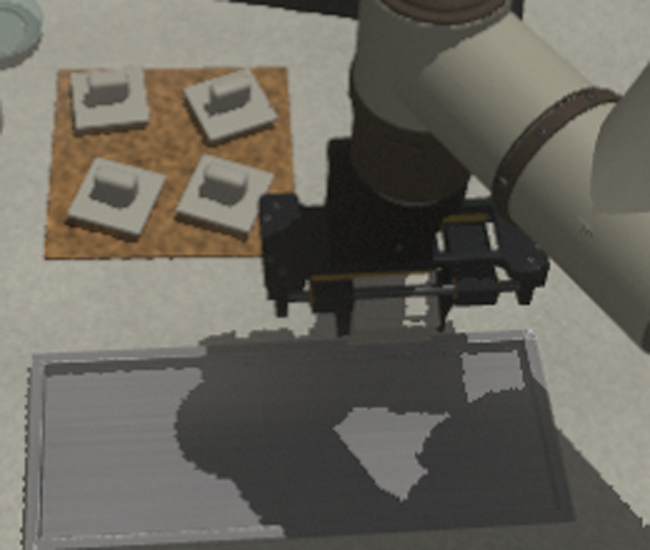

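>>> arm_command([
  {"fingers": 0, "travel": [-0.5, 0, 0], "roll": 0},
  {"fingers": 0, "travel": [-1, 0, 0.1], "roll": 0},
  {"fingers": 0, "travel": [-1.5, 0, 0.2], "roll": 0},
  {"fingers": 0, "travel": [-2, 0, 0.4], "roll": 0},
  {"fingers": 0, "travel": [-2.5, 0, 0.7], "roll": 0},
  {"fingers": 0, "travel": [-2.9, 0, 1.1], "roll": 0},
  {"fingers": 0, "travel": [-2.9, 0, 1.1], "roll": 0},
])

```text
time_s: 6.75
tcp_pos: [0.435, 0.1896, 0.0388]
ee_rot: [[0.159, -0.987, -0.003], [-0.987, -0.159, -0.004], [0.003, 0.004, -1.0]]
wrist_force: [-5.0, -5.2, 10.3]
gripper_width: 0.688
```

```bash
cat >> h.py <<'E'
def held(P,w=.075):
    """points around the grasp in tool-relative tray axes; prints robust plane normals by z-profile along n"""
    t=sense();g=t["tcp_pos"]+[0,0,.008]; q=P.reshape(-1,3)-g
    s=q[:,:2]@U;n=q[:,:2]@N;z=q[:,2]
    m=(abs(s)<.022)&(abs(n)<w)&(z<.05)&(z>-.06); 
    for lo in np.arange(-w,w,.005):
        k=m&(n>=lo)&(n<lo+.005)
        if k.sum()>3: print(int(lo*1000),k.sum(),(np.percentile(z[k],[5,50,95])*1000).round(0))
E
python3 - <<'E'
from h import *
where(); go(.45,.15,.05,9.2)
im,dp,P=shot("side"); held(P)
E
```

```text
tray coords -0.0731 -0.0448 0.0388
travel [4.15, -0.84, -1.11] roll -0.1 | tcp [0.435  0.1896 0.0388] jaw -170.9 j6 -34.0 w 0.688 F [-5.  -5.2 10.3] t 6.75
-9 38 [-46. -44. -41.]
-4 60 [-47. -43. -41.]
0 124 [-45.  37.  41.]
5 94 [-46. -41.  39.]
10 119 [-46. -42.  29.]
15 181 [-45.  20.  27.]
20 156 [-46.  11.  21.]
25 55 [-46. -44. -41.]
30 62 [-46. -44. -41.]
35 62 [-46. -44. -41.]
40 61 [-46. -43. -41.]
45 61 [-47. -44. -41.]
50 61 [-46. -44. -41.]
55 62 [-46. -43. -41.]
60 65 [-47. -44. -41.]
65 68 [-46. -44. -41.]
70 64 [-47. -44. -41.]
```

>>> arm_command([
  {"fingers": 0, "travel": [0, 0, -3], "roll": 0},
  {"fingers": 0, "travel": [0, 0, -5], "roll": 0},
  {"fingers": 0, "travel": [0, 0, -5], "roll": 0},
  {"fingers": 0, "travel": [0, 0, -5], "roll": 0},
])

```text
time_s: 7.2
tcp_pos: [0.4368, 0.192, 0.0876]
ee_rot: [[0.159, -0.987, 0.002], [-0.987, -0.159, 0.002], [-0.002, -0.002, -1.0]]
wrist_force: [-0.1, -0.1, -2.4]
gripper_width: 0.69
```

```bash
python3 - <<'E'
from h import *
where()
im,dp,P=shot("side","side4.png",4,(290,240,420,370))
held(P)
E
```

```text
tray coords -0.0709 -0.0427 0.0876
0 92 [36. 41. 44.]
5 22 [37. 40. 41.]
10 89 [23. 28. 31.]
15 123 [12. 23. 29.]
20 108 [ 9. 16. 24.]
```

View pics/side4.png

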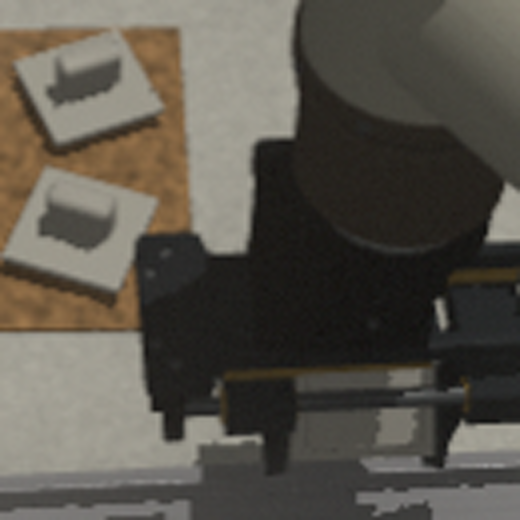

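```bash
cat > held.py <<'E'
from h import *
im,dp,P=shot("side")
t=sense();g=t["tcp_pos"]+[0,0,.008]; q=P-g
s=q[...,:2]@U;n=q[...,:2]@N;z=q[...,2]
m=(abs(s)<.05)&(abs(n)<.08)&(abs(z)<.065)&(im.min(2)>85)
k=np.stack([s,n,z],-1)
# local normals
dx=np.gradient(k,axis=1);dy=np.gradient(k,axis=0);nn=np.cross(dx,dy);nn/=np.linalg.norm(nn,axis=2,keepdims=True)
v,u=np.where(m);print(len(v),u.min(),u.max(),v.min(),v.max())
for r in range(v.min(),v.max()+1,2):
    w=np.where(m[r])[0]
    if len(w): print(r,len(w),w.min(),w.max(),(np.nanmedian(k[r,w],0)*1000).round(0),np.nanmedian(nn[r,w],0).round(1))
E
python3 held.py
```

```text
120 355 401 319 354
319 1 401 401 [-35. -16.  55.] [-1.   0.2  0.1]
333 8 388 395 [-18.   2.  42.] [ 0.2 -0.5 -0.6]
335 9 387 395 [-17.   4.  38.] [ 0.1 -0.6 -0.7]
343 8 385 392 [-13.  13.  29.] [ 0.3 -0.6 -0.6]
345 9 385 393 [-14.  15.  26.] [ 0.1 -0.2 -0.6]
347 8 385 392 [-13.  18.  23.] [ 0.1 -0.6 -0.6]
349 9 355 391 [-11.  20.  21.] [-0.2 -0.6 -0.2]
351 6 383 388 [-8. 21. 17.] [ 0.2 -0.9  0.1]
```

>>> arm_command([
  {"fingers": 0, "travel": [4, 0, 0], "roll": 0},
  {"fingers": 0, "travel": [8, 0, 1.5], "roll": 0},
  {"fingers": 0, "travel": [9.7, 0, 4], "roll": 0},
  {"fingers": 0, "travel": [9.7, 0, 5], "roll": 0},
  {"fingers": 0, "travel": [9.2, 0, 5.6], "roll": 0},
  {"fingers": 0, "travel": [8.7, 0, 6.2], "roll": 0},
  {"fingers": 0, "travel": [8.2, 0, 6.7], "roll": 0},
  {"fingers": 0, "travel": [7.8, 0, 7.0], "roll": 0},
  {"fingers": 0, "travel": [7.3, 0, 7.3], "roll": 0},
  {"fingers": 0, "travel": [7.3, 0, 7.3], "roll": 0},
])

```text
time_s: 8.3
tcp_pos: [0.4481, 0.1209, 0.0141]
ee_rot: [[0.163, -0.987, -0.0], [-0.987, -0.163, -0.001], [0.001, 0.001, -1.0]]
wrist_force: [-1.1, -1.9, 4.5]
gripper_width: 0.684
```

>>> arm_command([
  {"fingers": 100, "travel": [0, 0, 0], "roll": 0},
  {"fingers": 100, "travel": [0, 0, 0], "roll": 0},
  {"fingers": 100, "travel": [0, 0, 0], "roll": 0},
  {"fingers": 100, "travel": [0, 0, 0], "roll": 0},
  {"fingers": 100, "travel": [0, 0, -4], "roll": 0},
  {"fingers": 100, "travel": [0, 0, -8], "roll": 0},
  {"fingers": 100, "travel": [0, 0, -12], "roll": 0},
  {"fingers": 100, "travel": [10, 0, -12], "roll": 0},
  {"fingers": 100, "travel": [14, 0, -12], "roll": 0},
  {"fingers": 100, "travel": [14, 0, -12], "roll": 0},
])

```text
time_s: 9.3
tcp_pos: [0.4708, -0.02, 0.1342]
ee_rot: [[0.16, -0.987, 0.001], [-0.987, -0.16, 0.001], [-0.0, -0.002, -1.0]]
wrist_force: [-0.3, 0.5, -0.8]
gripper_width: 0.996
```

```bash
cat >> h.py <<'E'
def T(P): # world -> tray coords
    q=np.array(P)-np.array([C[0],C[1],0]); return np.stack([q[...,:2]@U,q[...,:2]@N,q[...,2]],-1)
E
python3 - <<'E'
from h import *
where()
im,dp,P=shot("side","side5.png",4,(290,220,450,340))
for c in("side","top"):
    if c=="top": im,dp,P=shot("top")
    for r in search_frame(c,"pot1"): print(c,np.round(r["position"],3),T(r["position"]).round(3),round(r["p"],2))
    q=T(P); m=(q[...,2]>.045)&(q[...,2]<.075)&(abs(q[...,0]+.07)<.07)&(q[...,1]<-.065)&(q[...,1]>-.25)
    if m.sum()>20: print(cv2.minAreaRect((q[m][:,:2]*1000).astype(np.float32)),np.median(q[m][:,2]))
E
```

```text
tray coords -0.0713 -0.2574 0.1342
side [ 0.618 -0.216  0.069] [ 0.043 -0.474  0.069] 0.94
side [0.449 0.125 0.06 ] [-0.07  -0.111  0.06 ] 0.82
((-71.56005859375, -125.48760223388672), (60.95645523071289, 78.60079193115234), 0.5777474045753479) 0.05989332997793129
top [ 0.614 -0.242  0.077] [ 0.034 -0.5    0.077] 0.82
top [ 0.501 -0.253  0.08 ] [-0.079 -0.492  0.08 ] 0.69
```

View pics/side5.png

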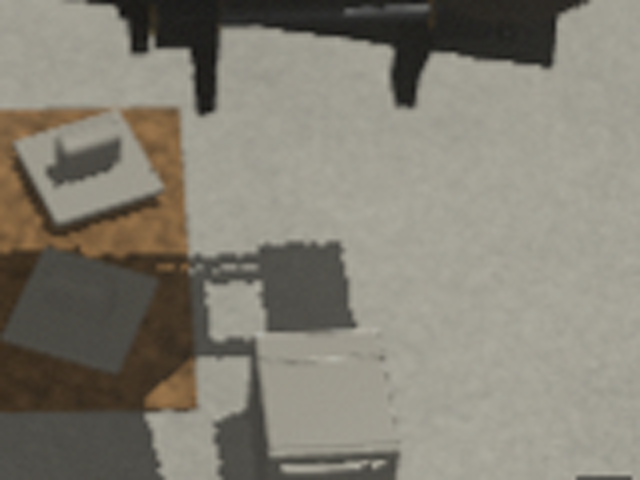

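```bash
python3 - <<'E'
from h import *
for c in("side","top"):
    im,dp,P=shot(c); q=T(P); m=(abs(q[...,0]+.0716)<.02)
    for lo in np.arange(-.172,-.078,.004):
        k=m&(q[...,1]>=lo)&(q[...,1]<lo+.004)
        print(c,int(round(lo*1000)),k.sum(),(np.percentile(q[k][:,2],[5,30,50,95])*1000).round(0) if k.sum() else "")
    if c=="side":
        cv2.imwrite("pics/side6.png",cv2.resize(im[295:350,340:400],None,fx=9,fy=9,interpolation=cv2.INTER_CUBIC)[...,::-1])
E
```

```text
side -172 57 [454. 460. 465. 469.]
side -168 57 [455. 463. 466. 469.]
side -164 92 [ 59.  63. 460. 469.]
side -160 82 [ 59.  62. 455. 469.]
side -156 76 [ 58.  61.  63. 470.]
side -152 58 [ 59.  61.  63. 473.]
side -148 85 [ 58.  61. 455. 473.]
side -144 112 [ 59. 181. 468. 473.]
side -140 136 [ 59. 234. 460. 471.]
side -136 109 [ 59.  62. 457. 471.]
side -132 104 [ 59.  62. 456. 471.]
side -128 113 [ 59.  62. 458. 471.]
side -124 108 [ 58.  62. 456. 471.]
side -120 112 [ 58.  62. 453. 471.]
side -116 104 [ 58.  62. 452. 471.]
side -112 115 [ 59. 135. 454. 474.]
side -108 115 [ 58.  62. 449. 476.]
side -104 124 [ 59. 434. 455. 476.]
side -100 137 [ 59.  63. 447. 476.]
side -96 184 [ 51.  59. 432. 475.]
side -92 353 [  1.  25.  42. 472.]
side -88 230 [  1.  27.  47. 472.]
side -84 103 [429. 450. 460. 472.]
side -80 99 [423. 449. 460. 470.]
top -172 52 [455. 464. 467. 470.]
top -168 54 [452. 462. 466. 470.]
top -164 55 [453. 462. 466. 470.]
top -160 56 [452. 463. 466. 470.]
top -156 52 [452. 463. 467. 471.]
top -152 60 [451. 462. 467. 474.]
top -148 55 [455. 467. 472. 475.]
top -144 58 [455. 466. 470. 475.]
top -140 50 [456. 465. 469. 473.]
top -136 50 [453. 465. 468. 472.]
top -132 49 [452. 463. 467. 474.]
top -128 58 [447. 462. 466. 472.]
top -124 54 [450. 463. 467. 473.]
top -120 49 [451. 463. 468. 473.]
top -116 50 [449. 462. 467. 474.]
top -112 55 [446. 462. 467. 477.]
top -108 52 [449. 462. 467. 477.]
top -104 51 [444. 459. 465. 479.]
top -100 51 [447. 462. 467. 479.]
top -96 49 [443. 459. 464. 477.]
top -92 44 [449. 459. 465. 477.]
top -88 44 [446. 459. 464. 475.]
top -84 43 [445. 460. 466. 473.]
top -80 51 [444. 459. 463. 471.]
```

View pics/side6.png

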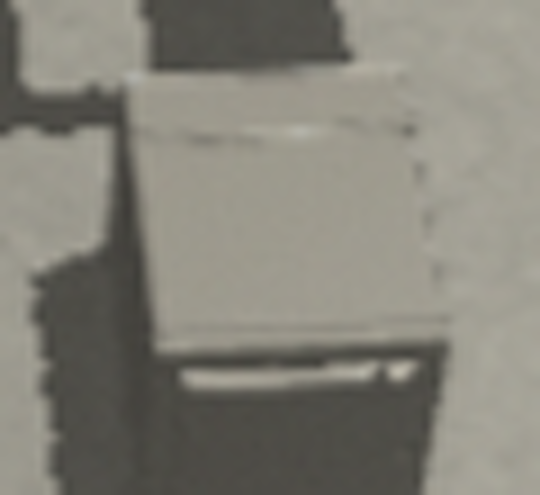

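>>> arm_command([
  {"fingers": 100, "travel": [-5, 0, 0], "roll": 0},
  {"fingers": 100, "travel": [-10, 0, 0], "roll": 0},
  {"fingers": 100, "travel": [-11.7, 0, 2], "roll": 0},
  {"fingers": 100, "travel": [-11.7, 0, 6], "roll": 0},
  {"fingers": 100, "travel": [-11.7, 0, 10], "roll": 0},
  {"fingers": 100, "travel": [-11.7, 0, 11.2], "roll": 0},
  {"fingers": 100, "travel": [-11.7, 0, 11.2], "roll": 0},
  {"fingers": 0, "travel": [-11.7, 0, 11.2], "roll": 0},
  {"fingers": 0, "travel": [-11.7, 0, 11.2], "roll": 0},
  {"fingers": 0, "travel": [-11.7, 0, 11.2], "roll": 0},
])

```text
time_s: 10.6
tcp_pos: [0.4527, 0.0977, 0.0227]
ee_rot: [[0.16, -0.987, 0.002], [-0.987, -0.16, 0.002], [-0.001, -0.003, -1.0]]
wrist_force: [0.3, -0.6, -0.5]
gripper_width: 0.818
```

>>> arm_command([
  {"fingers": 0, "travel": [0, 0, 0], "roll": 0},
  {"fingers": 0, "travel": [0, 0, 0], "roll": 0},
])

```text
time_s: 10.8
tcp_pos: [0.4523, 0.0972, 0.0223]
ee_rot: [[0.16, -0.987, 0.001], [-0.987, -0.16, 0.001], [-0.0, -0.001, -1.0]]
wrist_force: [-2.1, 0.2, 4.1]
gripper_width: 0.685
```

```bash
cat >> h.py <<'E'
def flip2(db,thetas,over=.003,E=(-.070,.010)):
    s=sense();p=T(s["tcp_pos"])
    print("now",p.round(4))
    for t in np.radians(thetas):
        c,S=np.cos(t),np.sin(t); n=E[0]-(.024*c+db*S)+over; z=E[1]+.024*S-db*c-.008
        print([round(float(-(n-p[1])*100),1),0,round(float(-(z-p[2])*100),1)],round(n,4),round(z,4))
E
python3 - <<'E'
from h import *
go(.45,.1,.03,9.2)
flip2(.052,range(90,171,10))
E
```

```text
travel [-0.32, 0.18, -0.77] roll -0.0 | tcp [0.4523 0.0972 0.0223] jaw -170.8 j6 -23.0 w 0.685 F [-2.1  0.2  4.1] t 10.8
now [-0.0708 -0.1388  0.0223]
[-2.0, 0, -0.4] -0.119 0.026
[-2.5, 0, -1.2] -0.114 0.0347
[-3.1, 0, -2.0] -0.1077 0.0423
[-3.9, 0, -2.6] -0.1 0.0488
[-4.7, 0, -3.1] -0.0914 0.0538
[-5.7, 0, -3.5] -0.082 0.0573
[-6.7, 0, -3.7] -0.0722 0.059
[-7.7, 0, -3.7] -0.0622 0.0591
[-8.6, 0, -3.5] -0.0524 0.0574
```

>>> arm_command([
  {"fingers": 0, "travel": [0, 0, -0.5], "roll": 0},
  {"fingers": 0, "travel": [-1.2, 0, -0.5], "roll": 0},
  {"fingers": 0, "travel": [-2, 0, -0.5], "roll": 0},
  {"fingers": 0, "travel": [-2.5, 0, -1.2], "roll": 0},
  {"fingers": 0, "travel": [-3.1, 0, -2.0], "roll": 0},
  {"fingers": 0, "travel": [-3.9, 0, -2.6], "roll": 0},
  {"fingers": 0, "travel": [-4.7, 0, -3.1], "roll": 0},
  {"fingers": 0, "travel": [-5.7, 0, -3.5], "roll": 0},
  {"fingers": 0, "travel": [-6.7, 0, -3.7], "roll": 0},
  {"fingers": 0, "travel": [-7.7, 0, -3.7], "roll": 0},
])

```text
time_s: 11.8
tcp_pos: [0.4398, 0.1745, 0.0589]
ee_rot: [[0.16, -0.987, 0.001], [-0.987, -0.16, 0.001], [-0.001, -0.001, -1.0]]
wrist_force: [-0.8, -0.0, -1.7]
gripper_width: 0.688
```

>>> arm_command([
  {"fingers": 0, "travel": [-0.6, 0, 0.1], "roll": 0},
  {"fingers": 0, "travel": [-0.6, 0, 0.1], "roll": 0},
  {"fingers": 0, "travel": [-0.6, 0, -3], "roll": 0},
  {"fingers": 0, "travel": [-0.6, 0, -3], "roll": 0},
  {"fingers": 0, "travel": [-0.6, 0, -3], "roll": 0},
])

```text
time_s: 12.3
tcp_pos: [0.4387, 0.1789, 0.0887]
ee_rot: [[0.159, -0.987, 0.0], [-0.987, -0.159, 0.001], [-0.001, -0.001, -1.0]]
wrist_force: [-0.2, 0.6, -2.2]
gripper_width: 0.687
```

```bash
python3 - <<'E'
from h import *
where(); go(.45,.1,.03,9.2)
im,dp,P=shot("side","side7.png",5,(290,230,420,350)); held(P)
E
```

```text
tray coords -0.0712 -0.0559 0.0887
travel [7.98, 0.14, 5.86] roll -0.0 | tcp [0.4387 0.1789 0.0887] jaw -170.8 j6 -33.0 w 0.687 F [-0.2  0.6 -2.2] t 12.3
-9 40 [28. 31. 34.]
-4 62 [28. 31. 33.]
0 10 [30. 31. 33.]
5 14 [25. 27. 28.]
10 77 [25. 27. 30.]
15 69 [24. 26. 29.]
20 81 [21. 25. 28.]
25 73 [21. 24. 26.]
30 79 [20. 23. 25.]
35 120 [-32.  20.  24.]
40 221 [-23.  12.  22.]
45 142 [-3. 11. 20.]
```

View pics/side7.png

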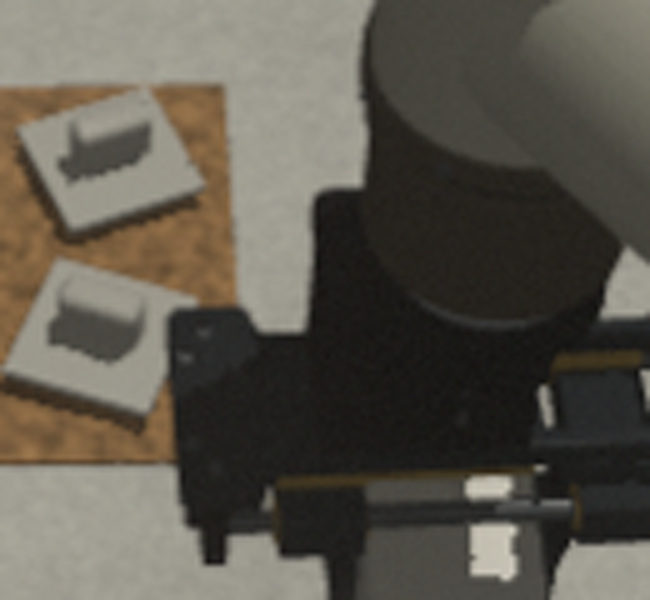

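```bash
python3 - <<'E'
from h import *
flip2(.052,range(100,176,5),over=.006,E=(-.07,.005))
E
```

```text
now [-0.0718 -0.0563  0.0881]
[5.5, 0, 5.8] -0.111 0.0297
[5.2, 0, 5.4] -0.108 0.0336
[4.8, 0, 5.1] -0.1047 0.0373
[4.5, 0, 4.7] -0.101 0.0407
[4.1, 0, 4.4] -0.097 0.0438
[3.7, 0, 4.2] -0.0928 0.0465
[3.2, 0, 3.9] -0.0884 0.0488
[2.8, 0, 3.7] -0.0838 0.0507
[2.3, 0, 3.6] -0.079 0.0523
[1.8, 0, 3.5] -0.0742 0.0534
[1.3, 0, 3.4] -0.0692 0.054
[0.8, 0, 3.4] -0.0642 0.0543
[0.3, 0, 3.4] -0.0592 0.0541
[-0.2, 0, 3.5] -0.0543 0.0534
[-0.7, 0, 3.6] -0.0494 0.0524
[-1.2, 0, 3.7] -0.0446 0.0509
```

>>> arm_command([
  {"fingers": 0, "travel": [4, 0, 0], "roll": 0},
  {"fingers": 0, "travel": [7, 0, 1.5], "roll": 0},
  {"fingers": 0, "travel": [7, 0, 5.4], "roll": 0},
  {"fingers": 0, "travel": [7, 0, 5.4], "roll": 0},
  {"fingers": 0, "travel": [6, 0, 5.4], "roll": 0},
  {"fingers": 0, "travel": [5.2, 0, 5.4], "roll": 0},
  {"fingers": 0, "travel": [4.8, 0, 5.2], "roll": 0},
  {"fingers": 0, "travel": [4.5, 0, 4.9], "roll": 0},
  {"fingers": 0, "travel": [4.1, 0, 4.6], "roll": 0},
  {"fingers": 0, "travel": [3.7, 0, 4.3], "roll": 0},
])

```text
time_s: 13.35
tcp_pos: [0.4425, 0.1399, 0.0457]
ee_rot: [[0.161, -0.987, -0.005], [-0.987, -0.161, -0.006], [0.005, 0.006, -1.0]]
wrist_force: [4.5, -12.8, -3.4]
gripper_width: 0.688
```

```bash
python3 - <<'E'
from h import *
where(); go(.45,.1,.03,9.2)
im,dp,P=shot("side"); held(P)
E
```

```text
tray coords -0.0736 -0.0951 0.0457
travel [4.05, -0.11, 1.59] roll 0.1 | tcp [0.4425 0.1399 0.0457] jaw -170.7 j6 -29.0 w 0.688 F [  4.5 -12.8  -3.4] t 13.35
-9 31 [28. 30. 33.]
-4 64 [28. 31. 34.]
0 8 [30. 32. 33.]
5 32 [22. 24. 27.]
10 73 [20. 24. 27.]
15 71 [18. 22. 25.]
20 75 [15. 20. 24.]
25 244 [-52. -37.  20.]
30 156 [-53. -16.  18.]
35 194 [-52.   4.  16.]
40 133 [-53.   1.  14.]
45 59 [-54. -51. -49.]
50 58 [-54. -51. -49.]
55 58 [-53. -51. -48.]
60 51 [-54. -51. -47.]
65 66 [-53. -51. -48.]
70 56 [-53. -51. -48.]
```

>>> arm_command([
  {"fingers": 0, "travel": [-0.4, 0, 0], "roll": 0},
  {"fingers": 0, "travel": [-0.8, 0, 0], "roll": 0},
  {"fingers": 0, "travel": [-1.2, 0, 0], "roll": 0},
  {"fingers": 0, "travel": [-1.6, 0, 0], "roll": 0},
])

```text
time_s: 13.8
tcp_pos: [0.4402, 0.1545, 0.0477]
ee_rot: [[0.162, -0.987, -0.005], [-0.987, -0.162, -0.009], [0.008, 0.006, -1.0]]
wrist_force: [1.4, -17.2, 13.5]
gripper_width: 0.689
```

```bash
python3 - <<'E'
from h import *
where(); go(.45,.1,.03,9.2)
im,dp,P=shot("side"); held(P)
E
```

```text
tray coords -0.0736 -0.0803 0.0477
travel [5.52, -0.1, 1.81] roll 0.1 | tcp [0.4402 0.1545 0.0477] jaw -170.7 j6 -30.0 w 0.689 F [  1.4 -17.2  13.5] t 13.8
-9 12 [30. 32. 34.]
-4 76 [28. 32. 35.]
0 19 [29. 32. 35.]
5 35 [21. 24. 27.]
10 197 [-54. -41.  25.]
15 144 [-55.  17.  22.]
20 145 [-55.  13.  19.]
25 140 [-55.  10.  16.]
30 189 [-54.   2.  12.]
35 83 [-55. -51.   7.]
40 60 [-56. -53. -50.]
45 56 [-56. -53. -50.]
50 57 [-56. -53. -50.]
55 63 [-55. -53. -50.]
60 59 [-55. -53. -50.]
65 55 [-55. -53. -50.]
70 69 [-55. -52. -50.]
```

>>> arm_command([
  {"fingers": 0, "travel": [-0.3, 0, -0.3], "roll": 0},
  {"fingers": 0, "travel": [-0.7, 0, -0.6], "roll": 0},
  {"fingers": 0, "travel": [-1.1, 0, -0.8], "roll": 0},
  {"fingers": 0, "travel": [-1.5, 0, -0.9], "roll": 0},
  {"fingers": 0, "travel": [-1.9, 0, -0.9], "roll": 0},
])

```text
time_s: 14.35
tcp_pos: [0.439, 0.1782, 0.055]
ee_rot: [[0.161, -0.987, 0.001], [-0.987, -0.161, 0.001], [-0.001, -0.001, -1.0]]
wrist_force: [0.4, 0.3, -1.5]
gripper_width: 0.688
```

```bash
python3 - <<'E'
from h import *
where(); go(.45,.1,.03,9.2)
im,dp,P=shot("side"); held(P)
E
```

```text
tray coords -0.0709 -0.0567 0.055
travel [7.9, 0.18, 2.49] roll 0.1 | tcp [0.439  0.1782 0.055 ] jaw -170.7 j6 -33.0 w 0.688 F [ 0.4  0.3 -1.5] t 14.35
-4 89 [27. 32. 36.]
0 40 [-60.  29.  34.]
5 65 [-60. -58.  26.]
10 116 [-59.  21.  26.]
15 124 [-59.  17.  22.]
20 115 [-59.  14.  18.]
25 131 [-60.  10.  15.]
30 160 [-59.   2.  11.]
35 51 [-60. -58.   9.]
40 31 [-60. -58. -57.]
45 30 [-60. -59. -57.]
50 31 [-60. -59. -57.]
55 28 [-60. -58. -57.]
60 27 [-60. -59. -57.]
65 33 [-60. -59. -56.]
70 34 [-60. -59. -57.]
```

>>> arm_command([
  {"fingers": 0, "travel": [0, 0, -3], "roll": 0},
  {"fingers": 0, "travel": [4.5, 0, -3], "roll": 0},
  {"fingers": 0, "travel": [5.3, 0, 0], "roll": 0},
  {"fingers": 0, "travel": [5.3, 0, 1.4], "roll": 0},
  {"fingers": 0, "travel": [4.4, 0, 1.4], "roll": 0},
  {"fingers": 0, "travel": [3.6, 0, 1.4], "roll": 0},
  {"fingers": 0, "travel": [3, 0, 1.3], "roll": 0},
  {"fingers": 0, "travel": [2.4, 0, 1.2], "roll": 0},
  {"fingers": 0, "travel": [1.8, 0, 1.1], "roll": 0},
  {"fingers": 0, "travel": [1.2, 0, 1], "roll": 0},
])

```text
time_s: 15.4
tcp_pos: [0.4407, 0.1628, 0.0455]
ee_rot: [[0.162, -0.987, -0.002], [-0.987, -0.162, -0.006], [0.005, 0.003, -1.0]]
wrist_force: [7.5, -14.5, 0.3]
gripper_width: 0.684
```

```bash
python3 - <<'E'
from h import *
where(); go(.45,.1,.03,9.2)
im,dp,P=shot("side"); held(P,.04)
E
```

```text
tray coords -0.0718 -0.0721 0.0455
travel [6.34, 0.09, 1.58] roll 0.1 | tcp [0.4407 0.1628 0.0455] jaw -170.7 j6 -31.0 w 0.684 F [  7.5 -14.5   0.3] t 15.4
-5 83 [28. 32. 35.]
0 28 [-53.  30.  33.]
4 117 [-52.  16.  24.]
9 151 [-52.  16.  21.]
14 151 [-53.  11.  17.]
19 147 [-52.   7.  12.]
24 189 [-52.  -3.   8.]
29 97 [-53. -49.   4.]
34 62 [-53. -51. -48.]
```

>>> arm_command([
  {"fingers": 0, "travel": [-0.6, 0, 0], "roll": 0},
  {"fingers": 0, "travel": [-1.2, 0, 0], "roll": 0},
  {"fingers": 0, "travel": [-1.8, 0, 0], "roll": 0},
  {"fingers": 0, "travel": [-2.4, 0, 0], "roll": 0},
])

```text
time_s: 15.85
tcp_pos: [0.4357, 0.1856, 0.0453]
ee_rot: [[0.161, -0.987, -0.004], [-0.987, -0.161, -0.007], [0.006, 0.005, -1.0]]
wrist_force: [3.6, -13.3, 4.3]
gripper_width: 0.683
```

```bash
python3 - <<'E'
from h import *
where(); go(.45,.1,.03,9.2)
im,dp,P=shot("side"); held(P,.04)
E
```

```text
tray coords -0.0731 -0.0489 0.0453
travel [8.67, -0.04, 1.59] roll 0.0 | tcp [0.4357 0.1856 0.0453] jaw -170.8 j6 -34.0 w 0.683 F [  3.6 -13.3   4.3] t 15.85
-5 101 [-52.  31.  36.]
0 95 [-52. -49.  33.]
4 155 [-52.  14.  20.]
9 188 [-52.   7.  15.]
14 194 [-52.  -2.   7.]
19 97 [-53. -50.  -1.]
24 61 [-53. -50. -48.]
29 56 [-53. -50. -48.]
34 61 [-53. -51. -47.]
```

>>> arm_command([
  {"fingers": 0, "travel": [-0.6, 0, 0], "roll": 0},
  {"fingers": 0, "travel": [-1.2, 0, 0], "roll": 0},
  {"fingers": 0, "travel": [-1.8, 0, 0.1], "roll": 0},
])

```text
time_s: 16.2
tcp_pos: [0.4345, 0.208, 0.0441]
ee_rot: [[0.16, -0.987, 0.001], [-0.987, -0.16, 0.002], [-0.001, -0.002, -1.0]]
wrist_force: [0.1, -0.6, -2.6]
gripper_width: 0.687
```

```bash
python3 - <<'E'
from h import *
where(); go(.45,.1,.03,9.2)
im,dp,P=shot("side"); held(P,.04)
E
```

```text
tray coords -0.0707 -0.0266 0.0441
travel [10.91, 0.2, 1.4] roll 0.0 | tcp [0.4345 0.208  0.0441] jaw -170.8 j6 -36.0 w 0.687 F [ 0.1 -0.6 -2.6] t 16.2
-5 75 [-50.  32.  35.]
0 105 [-51. -47.  34.]
4 131 [-51.  14.  21.]
9 195 [-51.   9.  17.]
14 206 [-50.  -1.   7.]
19 103 [-51. -47.  -1.]
24 69 [-52. -49. -46.]
29 60 [-51. -48. -47.]
34 62 [-52. -49. -46.]
```

>>> arm_command([
  {"fingers": 0, "travel": [0, 0, -2], "roll": 0},
  {"fingers": 0, "travel": [-2, -4, -2], "roll": 0},
  {"fingers": 0, "travel": [-3, -8, -2], "roll": 0},
  {"fingers": 0, "travel": [-4, -12, -2], "roll": 0},
  {"fingers": 0, "travel": [-5, -16, -2], "roll": 0},
  {"fingers": 0, "travel": [-5, -18, -2], "roll": 0},
  {"fingers": 0, "travel": [-5, -18, -1], "roll": 0},
  {"fingers": 0, "travel": [-5, -18, 0], "roll": 0},
  {"fingers": 0, "travel": [-7, -18, 0], "roll": 0},
  {"fingers": 0, "travel": [-8, -18, 0], "roll": 0},
])

```text
time_s: 17.25
tcp_pos: [0.5978, 0.3155, 0.0428]
ee_rot: [[0.161, -0.987, -0.001], [-0.987, -0.161, -0.001], [0.001, 0.001, -1.0]]
wrist_force: [0.4, 0.1, -1.8]
gripper_width: 0.69
```

>>> arm_command([
  {"fingers": 0, "travel": [-0.7, 0, 0], "roll": 0},
  {"fingers": 0, "travel": [-1.4, 0, 0], "roll": 0},
  {"fingers": 0, "travel": [-2, 0, 0], "roll": 0},
  {"fingers": 0, "travel": [-2.6, 0, 0], "roll": 0},
])

```text
time_s: 17.65
tcp_pos: [0.5948, 0.3405, 0.0439]
ee_rot: [[0.16, -0.987, 0.0], [-0.987, -0.16, 0.0], [-0.0, -0.0, -1.0]]
wrist_force: [0.0, 0.7, -2.7]
gripper_width: 0.689
```

```bash
python3 - <<'E'
from h import *
where(); go(.45,.1,.03,9.2)
im,dp,P=shot("side"); held(P,.04)
E
```

```text
tray coords 0.1088 0.0786 0.0439
travel [21.43, 18.14, 1.38] roll 0.0 | tcp [0.5948 0.3405 0.0439] jaw -170.8 j6 -34.0 w 0.689 F [ 0.   0.7 -2.7] t 17.65
-5 10 [23. 27. 29.]
0 148 [-54.  25.  30.]
4 106 [-54. -51.  14.]
9 220 [-54.   6.  14.]
14 220 [-54.  -2.   7.]
19 129 [-54. -51.  -1.]
24 84 [-54. -52. -49.]
29 75 [-55. -52. -50.]
34 77 [-56. -52. -50.]
```

>>> arm_command([
  {"fingers": 0, "travel": [0, 0, -2.5], "roll": 0},
  {"fingers": 0, "travel": [4, 0, -2.5], "roll": 0},
  {"fingers": 0, "travel": [8.3, 0, -1.5], "roll": 0},
  {"fingers": 0, "travel": [8.3, 0, 0.7], "roll": 0},
  {"fingers": 0, "travel": [8.3, 0, 1.1], "roll": 0},
  {"fingers": 0, "travel": [7.7, 0, 1.5], "roll": 0},
  {"fingers": 0, "travel": [7.2, 0, 1.9], "roll": 0},
  {"fingers": 0, "travel": [6.8, 0, 2.3], "roll": 0},
  {"fingers": 0, "travel": [6.5, 0, 2.6], "roll": 0},
  {"fingers": 0, "travel": [6.5, 0, 2.6], "roll": 0},
])

```text
time_s: 18.7
tcp_pos: [0.6056, 0.2753, 0.0203]
ee_rot: [[0.162, -0.987, 0.0], [-0.987, -0.162, -0.003], [0.003, 0.0, -1.0]]
wrist_force: [-2.5, -4.4, 9.2]
gripper_width: 0.693
```

```bash
python3 - <<'E'
from h import *
where(); go(.45,.1,.03,9.2)
im,dp,P=shot("side","side8.png",4,(190,280,350,430)); held(P,.06)
E
```

```text
tray coords 0.109 0.0126 0.0203
travel [14.79, 18.19, -0.92] roll 0.1 | tcp [0.6056 0.2753 0.0203] jaw -170.7 j6 -29.0 w 0.693 F [-2.5 -4.4  9.2] t 18.7
0 71 [27. 34. 38.]
4 176 [-28.  10.  34.]
9 239 [-27.  -6.   8.]
14 72 [-29. -26. -23.]
19 69 [-28. -26. -23.]
24 58 [-28. -25. -23.]
29 78 [-28. -25. -22.]
34 70 [-28. -25. -22.]
39 71 [-28. -25. -22.]
44 57 [-28. -25. -22.]
49 4 [-22. -16. -13.]
54 103 [-30. -13. -10.]
```

View pics/side8.png

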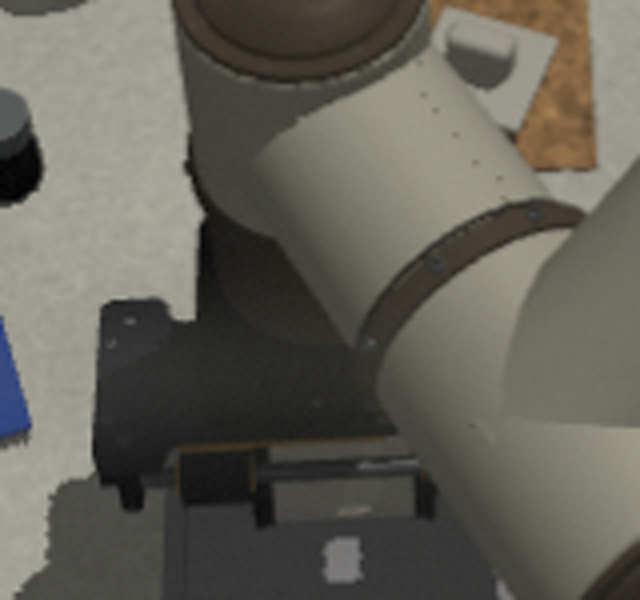

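>>> arm_command([
  {"fingers": 100, "travel": [0, 0, 0], "roll": 0},
  {"fingers": 100, "travel": [0, 0, -0.3], "roll": 0},
  {"fingers": 100, "travel": [0, 0, -0.6], "roll": 0},
  {"fingers": 100, "travel": [0, 0, -1], "roll": 0},
  {"fingers": 100, "travel": [0, 0, -3], "roll": 0},
  {"fingers": 100, "travel": [0, 0, -8], "roll": 0},
  {"fingers": 100, "travel": [0, 0, -13], "roll": 0},
  {"fingers": 100, "travel": [5, 0, -16], "roll": 0},
  {"fingers": 100, "travel": [12, 0, -16], "roll": 0},
  {"fingers": 100, "travel": [20, 0, -16], "roll": 0},
])

```text
time_s: 19.75
tcp_pos: [0.6288, 0.1344, 0.1791]
ee_rot: [[0.162, -0.987, 0.004], [-0.987, -0.162, 0.002], [-0.001, -0.004, -1.0]]
wrist_force: [0.4, -0.4, -2.0]
gripper_width: 1.003
```

```bash
cat >> h.py <<'E'
def inpots(P,zlo=.065,zhi=.092):
    q=T(P); m=(q[...,2]>zlo)&(q[...,2]<zhi)&(abs(q[...,0])<.19)&(abs(q[...,1])<.085)
    n,lab,st,ce=cv2.connectedComponentsWithStats(m.astype(np.uint8))
    for i in range(1,n):
        if st[i,4]>60:
            a=q[lab==i]; print("tray pot",[np.round(v,1) for v in cv2.minAreaRect((a[:,:2]*1000).astype(np.float32))],"z",np.median(a[:,2]).round(4),st[i,4])
E
python3 - <<'E'
from h import *
where()
for c in("side","top"):
    im,dp,P=shot(c); inpots(P,.045)
    for r in search_frame(c,"pot1"): print(c,np.round(r["position"],3),T(r["position"]).round(3),round(r["p"],2))
    pots(P,[(.5,-.25),(.614,-.237)])
E
```

```text
tray coords 0.1094 -0.1303 0.1791
tray pot [array([106.7,  -0.8]), array([63.5, 60.5]), np.float64(89.5)] z 0.0633 1491
side [0.606 0.269 0.063] [0.108 0.006 0.063] 0.7
side [ 0.78  -0.216  0.061] [ 0.202 -0.501  0.061] 0.56
pot None
pot None
tray pot [array([106.4,  -2.2]), array([63.2, 61.4]), np.float64(89.5)] z 0.0634 584
top [ 0.501 -0.251  0.078] [-0.078 -0.491  0.078] 0.77
top [ 0.755 -0.234  0.064] [ 0.175 -0.514  0.064] 0.72
top [0.604 0.253 0.061] [ 0.104 -0.009  0.061] 0.63
pot (array([ 502.2, -255.2]), array([61.8, 60.8]), 82.9, 77.5, 633)
pot None
```

```bash
python3 - <<'E'
from h import *
im,dp,P=shot("top")
a=cv2.resize(im[130:350,150:470],None,fx=2.5,fy=2.5,interpolation=cv2.INTER_CUBIC);cv2.imwrite("pics/top9.png",a[...,::-1])
im,dp,P=shot("side"); q=T(P)
print("s ext",[ (int(l*1000), (np.percentile(q[(abs(q[...,1])<.06)&(abs(q[...,0]-l)<.002)][:,2],[5,50,95])*1000).round()) for l in np.arange(.06,.155,.006)])
print("n ext",[ (int(l*1000), (np.percentile(q[(abs(q[...,0]-.107)<.02)&(abs(q[...,1]-l)<.002)][:,2],[5,50,95])*1000).round()) for l in np.arange(-.055,.06,.006)])
E
```

```text
s ext [(60, array([  1., 513., 519.])), (66, array([  1., 512., 517.])), (72, array([  1., 511., 516.])), (78, array([  2., 509., 515.])), (84, array([  3., 504., 515.])), (90, array([  4., 500., 513.])), (96, array([  4., 491., 511.])), (102, array([  4., 487., 508.])), (108, array([  2., 482., 504.])), (114, array([  3., 461., 500.])), (120, array([  2.,  63., 493.])), (126, array([  2.,  62., 483.])), (132, array([ 2., 61., 79.])), (138, array([ 0., 12., 79.])), (144, array([-0.,  3.,  5.])), (150, array([-0.,  2.,  5.]))]
n ext [(-55, array([477., 504., 512.])), (-49, array([477., 502., 511.])), (-43, array([479., 500., 511.])), (-37, array([473., 502., 511.])), (-31, array([ 65., 486., 510.])), (-25, array([ 60.,  69., 509.])), (-19, array([ 60.,  64., 515.])), (-13, array([ 61., 500., 513.])), (-7, array([ 61., 484., 509.])), (-1, array([ 60., 477., 510.])), (4, array([ 60., 486., 508.])), (10, array([ 61., 485., 507.])), (16, array([266., 496., 507.])), (22, array([ 76., 493., 505.])), (28, array([  3.,  47., 493.])), (34, array([ -0., 477., 501.])), (40, array([  1., 474., 501.])), (46, array([  1.,   6., 498.])), (52, array([  1.,   5., 496.])), (58, array([  2.,   5., 493.]))]
```

View pics/top9.png

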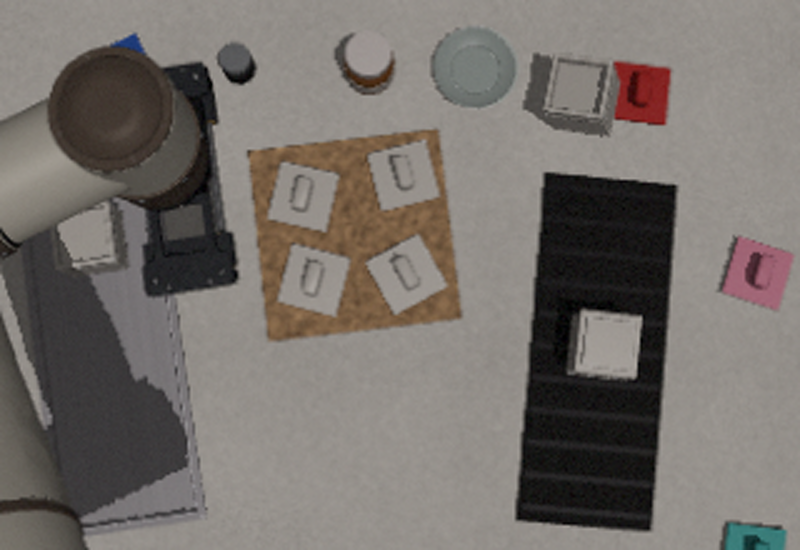

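```bash
python3 - <<'E'
from h import *
go(.453,-.249,.17,83); go(.453,-.249,.077,83); print(sense()["joints"].round())
im,dp,P=shot("top"); q=T(P)
m=(q[...,2]>.07)&(q[...,2]<.088)&(abs(q[...,0]-.107)<.05)&(abs(q[...,1])<.05); print("rim",m.sum(),cv2.minAreaRect((q[m][:,:2]*1000).astype(np.float32)),np.median(q[m][:,2]))
m=(P[...,2]>.065)&(P[...,2]<.088)&(np.hypot(P[...,0]-.765,P[...,1]+.23)<.055); print("pot3 rim",m.sum(),cv2.minAreaRect((P[m][:,:2]*1000).astype(np.float32)),np.median(P[m][:,2]))
E
```

```text
travel [35.14, 23.45, 0.67] roll -73.8 | tcp [0.6282 0.1355 0.1768] jaw -170.8 j6 -17.0 w 0.997 F [-0.1 -0.2 -0.2] t 20.05
travel [35.14, 23.46, 9.97] roll -73.8 | tcp [0.6282 0.1355 0.1768] jaw -170.8 j6 -17.0 w 0.997 F [-0.1 -0.2 -0.2] t 20.05
[ 27.  26.  -2.  -0. -62. -17.]
rim 151 ((106.736572265625, -2.4776229858398438), (60.288902282714844, 63.601707458496094), 0.8382589221000671) 0.0778422811789643
pot3 rim 365 ((758.9752197265625, -230.10128784179688), (63.970237731933594, 63.689002990722656), 78.6365966796875) 0.0722421331995664
```

>>> arm_command([
  {"fingers": 0, "travel": [4, 2.5, -0.5], "roll": -8},
  {"fingers": 0, "travel": [8, 5, -0.5], "roll": -16},
  {"fingers": 0, "travel": [12, 8, -0.5], "roll": -24},
  {"fingers": 0, "travel": [16, 11, -0.5], "roll": -32},
  {"fingers": 0, "travel": [20, 14, -0.5], "roll": -40},
  {"fingers": 0, "travel": [24, 16, -0.5], "roll": -48},
  {"fingers": 0, "travel": [28, 18, -0.5], "roll": -56},
  {"fingers": 0, "travel": [32, 21, -0.5], "roll": -64},
  {"fingers": 0, "travel": [35.1, 23.5, -0.5], "roll": -72},
  {"fingers": 0, "travel": [35.1, 23.5, -0.5], "roll": -73.8},
])

```text
time_s: 21.1
tcp_pos: [0.4507, -0.251, 0.1816]
ee_rot: [[0.993, -0.121, -0.001], [-0.121, -0.993, 0.0], [-0.001, 0.0, -1.0]]
wrist_force: [0.5, 0.4, -0.1]
gripper_width: 0.172
```

>>> arm_command([
  {"fingers": 0, "travel": [0, 0, 0], "roll": 0},
  {"fingers": 0, "travel": [0, 0, 4], "roll": 0},
  {"fingers": 0, "travel": [0, 0, 8], "roll": 0},
  {"fingers": 0, "travel": [0, 0, 10.4], "roll": 0},
  {"fingers": 0, "travel": [0, 0, 10.4], "roll": 0},
  {"fingers": 0, "travel": [0, 0, 10.4], "roll": 0},
])

```text
time_s: 21.7
tcp_pos: [0.4536, -0.2484, 0.0781]
ee_rot: [[0.993, -0.12, 0.0], [-0.12, -0.993, -0.001], [0.0, 0.001, -1.0]]
wrist_force: [-0.9, -0.0, 0.2]
gripper_width: 0.005
```

```bash
python3 - <<'E'
from h import *
go(.453,-.249,.077,83)
a=np.radians(-7);d=np.array([np.cos(a),np.sin(a)])
for k in(.02,.04,.06): go(*(np.array([.453,-.249])+k*d),.077,83)
E
```

```text
travel [-0.05, 0.06, 0.11] roll 0.1 | tcp [ 0.4536 -0.2484  0.0781] jaw -96.9 j6 94.0 w 0.005 F [-0.9 -0.   0.2] t 21.7
travel [1.95, 0.07, 0.12] roll 0.1 | tcp [ 0.4536 -0.2484  0.0781] jaw -96.9 j6 94.0 w 0.005 F [-0.9 -0.   0.2] t 21.7
travel [3.95, 0.07, 0.12] roll 0.1 | tcp [ 0.4536 -0.2484  0.0781] jaw -96.9 j6 94.0 w 0.005 F [-0.9 -0.   0.2] t 21.7
travel [5.95, 0.08, 0.12] roll 0.1 | tcp [ 0.4536 -0.2484  0.0781] jaw -96.9 j6 94.0 w 0.005 F [-0.9 -0.   0.2] t 21.7
```

>>> arm_command([
  {"fingers": 0, "travel": [0.5, 0, 0], "roll": 0},
  {"fingers": 0, "travel": [1, 0, 0], "roll": 0},
  {"fingers": 0, "travel": [1.5, 0, 0], "roll": 0},
  {"fingers": 0, "travel": [2, 0, 0], "roll": 0},
  {"fingers": 0, "travel": [2.5, 0, 0], "roll": 0},
  {"fingers": 0, "travel": [3, 0, 0], "roll": 0},
  {"fingers": 0, "travel": [3.5, 0, 0], "roll": 0},
  {"fingers": 0, "travel": [4, 0, 0], "roll": 0},
  {"fingers": 0, "travel": [4.3, 0, 0], "roll": 0},
])

```text
time_s: 22.6
tcp_pos: [0.4924, -0.2549, 0.0815]
ee_rot: [[0.993, -0.121, -0.007], [-0.121, -0.993, -0.001], [-0.007, 0.002, -1.0]]
wrist_force: [-16.8, 6.2, 35.0]
gripper_width: 0.005
```

```bash
cat > prof.py <<'E'
from h import *
import sys
x0,y0,yaw=map(float,sys.argv[2:5]); a=np.radians(yaw);d=np.array([np.cos(a),np.sin(a)]);e=np.array([-d[1],d[0]])
im,dp,P=shot(sys.argv[1]); r=P[...,:2]-[x0,y0]; u=r@d;v=r@e
go(x0,y0,.1,83)
for lo in np.arange(-.12,.18,.008):
    k=(u>=lo)&(u<lo+.008)&(abs(v)<.02)&(P[...,2]<.13)
    if k.sum()>3: print(int(round(lo*1000)),k.sum(),(np.percentile(P[k][:,2],[5,50,95])*1000).round(0))
E
python3 prof.py side .502 -.255 -7
```

```text
travel [0.83, -0.11, -1.79] roll 0.1 | tcp [ 0.4936 -0.2551  0.0821] jaw -96.9 j6 94.0 w 0.008 F [-13.    4.8  31.4] t 22.65
-120 42 [2. 4. 8.]
-112 41 [2. 5. 7.]
-104 44 [3. 5. 8.]
-96 44 [2. 5. 8.]
-88 41 [2. 5. 7.]
-80 42 [2. 4. 8.]
-72 37 [3. 5. 8.]
-64 43 [2. 5. 7.]
-56 39 [2. 4. 8.]
-48 42 [1. 4. 8.]
-40 40 [2. 5. 9.]
-32 38 [2. 4. 7.]
-24 66 [ 3.  7. 41.]
-16 63 [ 3. 46. 54.]
-8 39 [ 2. 59. 71.]
0 9 [ 2.  5. 77.]
40 30 [ 4. 81. 85.]
48 56 [ 1. 77. 81.]
56 62 [ 3.  9. 77.]
64 43 [ 2.  5. 65.]
72 45 [2. 5. 9.]
80 39 [1. 4. 7.]
88 40 [2. 5. 8.]
96 41 [1. 5. 9.]
104 37 [2. 4. 7.]
112 39 [2. 4. 7.]
120 40 [0. 4. 8.]
128 37 [2. 5. 8.]
136 36 [2. 5. 8.]
144 38 [2. 5. 7.]
152 35 [2. 4. 8.]
160 36 [2. 4. 7.]
168 39 [1. 4. 8.]
176 31 [-1.  2.  6.]
```

>>> arm_command([
  {"fingers": 0, "travel": [0, 0, -0.8], "roll": 0},
  {"fingers": 0, "travel": [0.3, 0, -1.1], "roll": 0},
  {"fingers": 0, "travel": [0.7, 0, -1.3], "roll": 0},
  {"fingers": 0, "travel": [1.1, 0, -1.5], "roll": 0},
  {"fingers": 0, "travel": [1.5, 0, -1.6], "roll": 0},
  {"fingers": 0, "travel": [1.9, 0, -1.7], "roll": 0},
  {"fingers": 0, "travel": [1.9, 0, -1.7], "roll": 0},
])

```text
time_s: 23.35
tcp_pos: [0.5146, -0.2568, 0.0945]
ee_rot: [[0.993, -0.122, 0.0], [-0.122, -0.993, -0.0], [0.0, 0.0, -1.0]]
wrist_force: [-0.4, 0.2, 0.5]
gripper_width: 0.007
```

```bash
python3 prof.py side .502 -.255 -7 | awk 'NR==1||$4>15||$5>15||$6>15'
```

```text
travel [-1.22, -0.02, -0.56] roll -0.0 | tcp [ 0.5141 -0.2567  0.0944] jaw -97.0 j6 93.0 w 0.004 F [-0.4  0.4  0.1] t 23.4
-120 40 [1. 4. 7.]
-112 41 [2. 5. 7.]
-104 41 [3. 5. 8.]
-96 41 [2. 5. 8.]
-88 38 [2. 5. 8.]
-80 41 [2. 5. 8.]
-72 42 [0. 5. 9.]
-64 41 [2. 4. 7.]
-56 40 [1. 5. 8.]
-48 38 [3. 5. 8.]
-40 41 [2. 5. 9.]
-32 38 [2. 4. 8.]
-24 38 [2. 4. 8.]
-16 37 [1. 5. 8.]
-8 39 [2. 5. 7.]
0 45 [ 1.  5. 83.]
8 41 [2. 4. 8.]
16 45 [ 2.  4. 71.]
24 48 [ 1.  5. 65.]
32 55 [ 7. 63. 67.]
40 38 [61. 65. 67.]
48 37 [62. 64. 66.]
56 39 [61. 64. 66.]
64 39 [61. 64. 67.]
72 44 [62. 64. 68.]
80 39 [62. 65. 67.]
88 43 [61. 64. 67.]
96 35 [59. 63. 67.]
104 21 [ 1.  7. 60.]
112 37 [1. 5. 7.]
120 38 [2. 4. 7.]
128 40 [1. 4. 7.]
136 33 [1. 4. 7.]
144 37 [0. 4. 6.]
152 41 [2. 4. 7.]
160 41 [1. 5. 9.]
168 36 [1. 4. 7.]
176 31 [-2.  3.  7.]
```

>>> arm_command([
  {"fingers": 0, "travel": [-0.5, 0, 2.8], "roll": 0},
  {"fingers": 0, "travel": [-0.5, 0, 2.8], "roll": 0},
  {"fingers": 0, "travel": [0.5, 0, 2.8], "roll": 0},
  {"fingers": 0, "travel": [1.1, 0, 2.8], "roll": 0},
  {"fingers": 0, "travel": [1.7, 0, 2.4], "roll": 0},
  {"fingers": 0, "travel": [2.2, 0, 1.9], "roll": 0},
  {"fingers": 0, "travel": [2.8, 0, 1.4], "roll": 0},
  {"fingers": 0, "travel": [3.5, 0, 0.9], "roll": 0},
])

```text
time_s: 24.2
tcp_pos: [0.5496, -0.2612, 0.0868]
ee_rot: [[0.993, -0.122, 0.002], [-0.122, -0.993, -0.0], [0.002, 0.0, -1.0]]
wrist_force: [0.1, -0.1, 0.4]
gripper_width: 0.005
```

```bash
python3 prof.py side .502 -.255 -7 | awk 'NR==1||$NF!~/^[0-9]\.\]/'
```

```text
travel [-4.99, -0.06, -1.25] roll 0.0 | tcp [ 0.5516 -0.2616  0.0877] jaw -97.0 j6 93.0 w 0.008 F [1.2 0.1 0.8] t 24.25
40 73 [ 2. 28. 33.]
48 35 [ 3. 27. 30.]
56 30 [ 3. 34. 82.]
64 18 [ 1. 46. 82.]
72 16 [ 3. 79. 81.]
80 10 [73. 75. 79.]
88 17 [71. 72. 75.]
96 19 [67. 71. 72.]
104 30 [64. 67. 71.]
112 41 [ 4. 65. 68.]
120 45 [ 2. 60. 65.]
```

>>> arm_command([
  {"fingers": 0, "travel": [0.7, 0, -0.4], "roll": 0},
  {"fingers": 0, "travel": [1.4, 0, -0.8], "roll": 0},
  {"fingers": 0, "travel": [2.1, 0, -1], "roll": 0},
  {"fingers": 0, "travel": [2.8, 0, -1.2], "roll": 0},
  {"fingers": 0, "travel": [3.5, 0, -1.3], "roll": 0},
  {"fingers": 0, "travel": [4, 0, -1.3], "roll": 0},
  {"fingers": 0, "travel": [4, 0, -1.3], "roll": 0},
])

```text
time_s: 24.95
tcp_pos: [0.5889, -0.2659, 0.0984]
ee_rot: [[0.993, -0.122, -0.0], [-0.122, -0.993, 0.0], [-0.0, -0.0, -1.0]]
wrist_force: [0.4, 0.4, -0.6]
gripper_width: 0.004
```

```bash
python3 prof.py side .502 -.255 -7 | awk 'NR==1||$NF!~/^[0-9]\.\]/'
```

```text
travel [-8.7, -0.02, -0.16] roll -0.0 | tcp [ 0.5883 -0.2658  0.0983] jaw -97.0 j6 93.0 w 0.003 F [-0.7  0.9  0.3] t 25.0
80 38 [-0.  4. 20.]
88 42 [ 1.  5. 84.]
104 65 [ 2.  6. 30.]
112 110 [ 5. 54. 80.]
120 13 [ 3. 86. 89.]
128 18 [ 3. 68. 72.]
136 27 [21. 67. 70.]
144 25 [64. 66. 69.]
152 25 [61. 66. 68.]
160 25 [62. 64. 68.]
168 48 [24. 66. 78.]
176 29 [ 0. 76. 79.]
```

>>> arm_command([
  {"fingers": 0, "travel": [0, 0, -3], "roll": 0},
  {"fingers": 0, "travel": [-3, 0, -7], "roll": 0},
  {"fingers": 100, "travel": [-6, 0, -7], "roll": 0},
  {"fingers": 100, "travel": [-6, 0, -7], "roll": 0},
])

```text
time_s: 25.4
tcp_pos: [0.5255, -0.2581, 0.1702]
ee_rot: [[0.992, -0.123, 0.0], [-0.123, -0.992, 0.001], [0.0, -0.001, -1.0]]
wrist_force: [0.8, -0.3, 0.4]
gripper_width: 0.111
```

```bash
python3 prof.py side .502 -.255 -7 | awk 'NR==1||$NF!~/^[0-9]\.\]/'
cat >> h.py <<'E'
def rim(P,xy,zlo=.070,zhi=.09,r=.055):
    m=(P[...,2]>zlo)&(P[...,2]<zhi)&(np.hypot(P[...,0]-xy[0],P[...,1]-xy[1])<r)
    print("rim",m.sum(),[np.round(v,1) for v in cv2.minAreaRect((P[m][:,:2]*1000).astype(np.float32))],np.median(P[m][:,2]).round(4))
E
python3 - <<'E'
from h import *
im,dp,P=shot("side"); rim(P,(.645,-.272))
im,dp,P=shot("top"); rim(P,(.645,-.272)); rim(P,(.759,-.23),.066)
cv2.imwrite("pics/top10.png",cv2.resize(im[120:300,330:470],None,fx=4,fy=4,interpolation=cv2.INTER_CUBIC)[:600,:,::-1])
E
```

```text
travel [-2.53, -0.02, 6.96] roll -0.0 | tcp [ 0.5271 -0.2584  0.1696] jaw -97.0 j6 93.0 w 0.152 F [ 0.7 -0.8  0.1] t 25.45
104 130 [ 3. 41. 80.]
112 15 [63. 65. 80.]
120 26 [60. 64. 67.]
128 25 [60. 62. 66.]
136 28 [61. 64. 67.]
144 27 [60. 63. 66.]
152 29 [61. 63. 66.]
160 53 [61. 74. 82.]
168 8 [ 4.  7. 79.]
rim 294 [array([ 639.2, -270.2]), array([65. , 61.5]), np.float64(83.3)] 0.0776
rim 95 [array([ 655.5, -273.3]), array([61.1, 25.7]), np.float64(80.6)] 0.0785
rim 353 [array([ 758.9, -229.9]), array([63.9, 63.5]), np.float64(79.5)] 0.0728
```

View pics/top10.png

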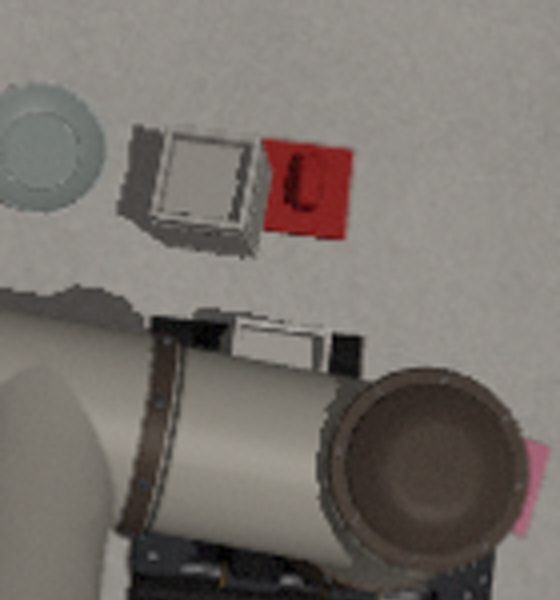

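```bash
python3 - <<'E'
from h import *
go(.6375,-.271,.170,83); go(.6375,-.271,.041,83)
E
```

```text
travel [10.95, -0.1, -0.13] roll -0.0 | tcp [ 0.5287 -0.2586  0.1687] jaw -97.0 j6 93.0 w 0.235 F [-0.6  0.2 -0.4] t 25.55
travel [10.95, -0.1, 12.77] roll -0.0 | tcp [ 0.5287 -0.2586  0.1687] jaw -97.0 j6 93.0 w 0.235 F [-0.6  0.2 -0.4] t 25.55
```

>>> arm_command([
  {"fingers": 100, "travel": [5, 0, 0], "roll": 0},
  {"fingers": 100, "travel": [10, 0, 0], "roll": 0},
  {"fingers": 100, "travel": [10.9, 0, 0], "roll": 0},
  {"fingers": 100, "travel": [10.9, 0, 0], "roll": 0},
  {"fingers": 100, "travel": [10.9, 0, 0], "roll": 0},
  {"fingers": 100, "travel": [10.9, 0, 0], "roll": 0},
  {"fingers": 100, "travel": [10.9, 0, 4], "roll": 0},
  {"fingers": 100, "travel": [10.9, 0, 8], "roll": 0},
  {"fingers": 100, "travel": [10.9, 0, 12.8], "roll": 0},
  {"fingers": 100, "travel": [10.9, 0, 12.8], "roll": 0},
])

```text
time_s: 26.55
tcp_pos: [0.6307, -0.2704, 0.034]
ee_rot: [[0.992, -0.124, -0.015], [-0.124, -0.992, 0.005], [-0.015, -0.003, -1.0]]
wrist_force: [-0.7, 0.7, -0.7]
gripper_width: 0.993
```

>>> arm_command([
  {"fingers": 0, "travel": [0, 0, 0], "roll": 0},
  {"fingers": 0, "travel": [0, 0, 0], "roll": 0},
  {"fingers": 0, "travel": [0, 0, 0], "roll": 0},
  {"fingers": 0, "travel": [0, 0, 0], "roll": 0},
  {"fingers": 0, "travel": [0, 0, 0], "roll": 0},
  {"fingers": 0, "travel": [0, 0, -4], "roll": 0},
  {"fingers": 0, "travel": [0, 0, -8], "roll": 0},
  {"fingers": 0, "travel": [0, 0, -10], "roll": 0},
  {"fingers": 0, "travel": [0, 0, -10], "roll": 0},
])

```text
time_s: 27.45
tcp_pos: [0.6389, -0.2724, 0.145]
ee_rot: [[0.993, -0.122, 0.008], [-0.122, -0.993, -0.002], [0.008, 0.001, -1.0]]
wrist_force: [-0.1, -0.7, -1.9]
gripper_width: 0.686
```

```bash
python3 - <<'E'
from h import *
tray(0,0,.15,99.2); print(sense()["joints"].round())
im,dp,P=shot("side"); p=sense()["tcp_pos"]; rim(P,p[:2],p[2]+.028,p[2]+.05)
E
```

```text
[0.5    0.2455]
travel [-20.07, -49.71, -0.71] roll -16.2 | tcp [ 0.6389 -0.2724  0.145 ] jaw -97.0 j6 93.0 w 0.686 F [-0.1 -0.7 -1.9] t 27.45
[-10.  32.   4.   0. -62.  93.]
rim 42 [array([ 614.5, -277.8]), array([15.3, 80. ]), np.float64(6.9)] 0.178
```

>>> arm_command([
  {"fingers": 0, "travel": [-1.8, -4.6, -0.7], "roll": -2},
  {"fingers": 0, "travel": [-3.6, -9.2, -0.7], "roll": -4},
  {"fingers": 0, "travel": [-5.4, -13.8, -0.7], "roll": -6},
  {"fingers": 0, "travel": [-7.2, -18.4, -0.7], "roll": -8},
  {"fingers": 0, "travel": [-9, -23, -0.7], "roll": -10},
  {"fingers": 0, "travel": [-10.8, -27.6, -0.7], "roll": -12},
  {"fingers": 0, "travel": [-12.6, -32.2, -0.7], "roll": -14},
  {"fingers": 0, "travel": [-14.4, -36.8, -0.7], "roll": -16.2},
  {"fingers": 0, "travel": [-16.2, -41.4, -0.7], "roll": -16.2},
  {"fingers": 0, "travel": [-18.1, -45.5, -0.7], "roll": -16.2},
])

```text
time_s: 28.5
tcp_pos: [0.5106, 0.2032, 0.1453]
ee_rot: [[0.987, 0.16, -0.004], [0.16, -0.987, -0.002], [-0.004, 0.002, -1.0]]
wrist_force: [0.6, 0.1, -1.5]
gripper_width: 0.688
```

>>> arm_command([
  {"fingers": 0, "travel": [0, 0, 0], "roll": 0},
  {"fingers": 0, "travel": [0, 0, 0], "roll": 0},
])

```text
time_s: 28.7
tcp_pos: [0.5109, 0.2022, 0.1455]
ee_rot: [[0.987, 0.162, -0.004], [0.162, -0.987, -0.002], [-0.004, 0.002, -1.0]]
wrist_force: [-0.3, 0.1, -1.4]
gripper_width: 0.689
```

```bash
python3 - <<'E'
from h import *
tray(0,0,.14,99.2);tray(0,0,.041,99.2)
E
```

```text
[0.5    0.2455]
travel [-0.38, -4.45, 0.55] roll 0.1 | tcp [0.5109 0.2022 0.1455] jaw -80.7 j6 61.0 w 0.689 F [-0.3  0.1 -1.4] t 28.7
[0.5    0.2455]
travel [-0.33, -4.47, 10.45] roll 0.1 | tcp [0.5109 0.2022 0.1455] jaw -80.7 j6 61.0 w 0.689 F [-0.3  0.1 -1.4] t 28.7
```

>>> arm_command([
  {"fingers": 0, "travel": [-0.3, -4.4, 0.5], "roll": 0},
  {"fingers": 0, "travel": [-0.3, -4.4, 0.5], "roll": 0},
  {"fingers": 0, "travel": [-0.3, -4.4, 4.5], "roll": 0},
  {"fingers": 0, "travel": [-0.3, -4.4, 8], "roll": 0},
  {"fingers": 0, "travel": [-0.3, -4.4, 10], "roll": 0},
  {"fingers": 0, "travel": [-0.3, -4.4, 10.3], "roll": 0},
  {"fingers": 0, "travel": [-0.3, -4.4, 10.5], "roll": 0},
  {"fingers": 0, "travel": [-0.3, -4.4, 10.6], "roll": 0},
])

```text
time_s: 29.5
tcp_pos: [0.5033, 0.2444, 0.0422]
ee_rot: [[0.987, 0.159, 0.001], [0.159, -0.987, 0.001], [0.001, -0.0, -1.0]]
wrist_force: [-0.2, 0.0, -1.9]
gripper_width: 0.684
```

>>> arm_command([
  {"fingers": 100, "travel": [0, 0, 0], "roll": 0},
  {"fingers": 100, "travel": [0, 0, 0], "roll": 0},
  {"fingers": 100, "travel": [0, 0, 0], "roll": 0},
  {"fingers": 100, "travel": [0, 0, 0], "roll": 0},
  {"fingers": 100, "travel": [0, 0, -4], "roll": 0},
  {"fingers": 100, "travel": [0, 0, -8], "roll": 0},
  {"fingers": 100, "travel": [0, 0, -13], "roll": 0},
  {"fingers": 100, "travel": [0, 5, -13], "roll": 0},
  {"fingers": 100, "travel": [0, 10, -13], "roll": 0},
  {"fingers": 100, "travel": [0, 15, -13], "roll": 0},
])

```text
time_s: 30.5
tcp_pos: [0.5267, 0.0957, 0.1727]
ee_rot: [[0.987, 0.162, 0.002], [0.162, -0.987, 0.001], [0.002, -0.001, -1.0]]
wrist_force: [0.6, 0.1, -0.3]
gripper_width: 0.998
```

```bash
python3 - <<'E'
from h import *
for c in("side","top"):
    im,dp,P=shot(c); inpots(P,.070); rim(P,(.759,-.23),.066)
    for l in("petri","jar","canister"):
        for r in search_frame(c,l)[:1]: print(c,l,np.round(r["position"],3),round(r["p"],2))
go(.759,-.230,.17,-11)
E
```

```text
tray pot [array([ 4.4, -0.4]), array([60.7, 63.6]), np.float64(0.2)] z 0.0775 475
tray pot [array([106.7,  -1.3]), array([59.8, 63.9]), np.float64(0.2)] z 0.0774 479
rim 424 [array([ 757.8, -229.4]), array([66.5, 62.8]), np.float64(77.6)] 0.0723
side petri [ 0.795 -0.141  0.006] 0.95
side jar [ 0.787 -0.001  0.05 ] 0.79
side canister [0.791 0.127 0.041] 0.56
tray pot [array([108.2,  -2. ]), array([60.3, 63.7]), np.float64(0.5)] z 0.0774 149
rim 358 [array([ 758.6, -230.2]), array([64.5, 62.8]), np.float64(78.8)] 0.0728
top petri [ 0.8   -0.126  0.005] 0.61
top jar [ 0.784 -0.016  0.075] 0.63
top canister [0.788 0.12  0.052] 0.52
travel [17.63, 36.11, 0.18] roll -69.7 | tcp [0.5267 0.0979 0.1718] jaw -80.7 j6 71.0 w 0.999 F [0.5 0.2 0.2] t 30.9
```

>>> arm_command([
  {"fingers": 100, "travel": [1.8, 3.6, 0], "roll": 8.5},
  {"fingers": 100, "travel": [3.6, 7.2, 0], "roll": 17},
  {"fingers": 100, "travel": [5.4, 10.8, 0], "roll": 25.5},
  {"fingers": 100, "travel": [7.2, 14.4, 0], "roll": 34},
  {"fingers": 100, "travel": [9, 18, 0], "roll": 42.5},
  {"fingers": 100, "travel": [10.8, 21.6, 0], "roll": 51},
  {"fingers": 100, "travel": [12.6, 25.2, 0], "roll": 59.5},
  {"fingers": 100, "travel": [14.4, 28.8, 0], "roll": 68},
  {"fingers": 100, "travel": [16.2, 32.4, 0], "roll": 76.5},
  {"fingers": 100, "travel": [17.6, 36.1, 0], "roll": 85},
])

```text
time_s: 31.9
tcp_pos: [0.7598, -0.2308, 0.171]
ee_rot: [[0.242, -0.97, -0.0], [-0.97, -0.242, 0.0], [-0.0, 0.0, -1.0]]
wrist_force: [0.2, 0.1, -0.1]
gripper_width: 1.001
```

>>> arm_command([
  {"fingers": 100, "travel": [0, 0, 0], "roll": 8.5},
  {"fingers": 100, "travel": [0, 0, 0], "roll": 17},
  {"fingers": 100, "travel": [0, 0, 0], "roll": 25.5},
  {"fingers": 100, "travel": [0, 0, 0], "roll": 25.5},
  {"fingers": 100, "travel": [0, 0, 0], "roll": 25.5},
])

```text
time_s: 32.4
tcp_pos: [0.7585, -0.2303, 0.1714]
ee_rot: [[-0.191, -0.982, -0.0], [-0.982, 0.191, 0.0], [0.0, 0.0, -1.0]]
wrist_force: [-0.1, 0.2, 0.5]
gripper_width: 1.001
```

```bash
python3 - <<'E'
from h import *
go(.7585,-.230,.042,-11.5);print(sense()["joints"].round())
E
```

```text
travel [-0.03, 0.0, 12.94] roll 0.5 | tcp [ 0.7585 -0.2303  0.1714] jaw 169.0 j6 -6.0 w 1.001 F [-0.1  0.2  0.5] t 32.4
[ -5.  41.  25.  -0. -74.  -6.]
```

>>> arm_command([
  {"fingers": 100, "travel": [0, 0, 4], "roll": 0},
  {"fingers": 100, "travel": [0, 0, 8], "roll": 0},
  {"fingers": 100, "travel": [0, 0, 12], "roll": 0},
  {"fingers": 100, "travel": [0, 0, 12.9], "roll": 0},
  {"fingers": 100, "travel": [0, 0, 12.9], "roll": 0},
  {"fingers": 0, "travel": [0, 0, 12.9], "roll": 0},
  {"fingers": 0, "travel": [0, 0, 12.9], "roll": 0},
  {"fingers": 0, "travel": [0, 0, 12.9], "roll": 0},
  {"fingers": 0, "travel": [0, 0, 12.9], "roll": 0},
  {"fingers": 0, "travel": [0, 0, 12.9], "roll": 0},
])

```text
time_s: 33.4
tcp_pos: [0.759, -0.2317, 0.0443]
ee_rot: [[-0.196, -0.981, 0.003], [-0.981, 0.196, -0.001], [0.0, -0.003, -1.0]]
wrist_force: [0.8, 0.6, 2.7]
gripper_width: 0.688
```

>>> arm_command([
  {"fingers": 0, "travel": [0, 0, -4], "roll": 0},
  {"fingers": 0, "travel": [0, 0, -8], "roll": 0},
  {"fingers": 0, "travel": [0, 0, -11], "roll": 0},
  {"fingers": 0, "travel": [0, 0, -11], "roll": 0},
])

```text
time_s: 33.8
tcp_pos: [0.7607, -0.2323, 0.1595]
ee_rot: [[-0.195, -0.981, 0.011], [-0.981, 0.195, -0.003], [0.001, -0.011, -1.0]]
wrist_force: [1.1, 0.2, -1.1]
gripper_width: 0.688
```

```bash
python3 - <<'E'
from h import *
tray(-.105,0,.15,9.2)
E
```

```text
[0.3964 0.2287]
travel [-38.09, 44.75, 0.44] roll -20.5 | tcp [ 0.7607 -0.2323  0.1595] jaw 168.7 j6 -6.0 w 0.688 F [ 1.1  0.2 -1.1] t 33.8
```

>>> arm_command([
  {"fingers": 0, "travel": [-3.1, 3.7, 0], "roll": -2},
  {"fingers": 0, "travel": [-6.2, 7.4, 0], "roll": -4},
  {"fingers": 0, "travel": [-9.3, 11.1, 0], "roll": -6},
  {"fingers": 0, "travel": [-12.4, 14.8, 0], "roll": -8},
  {"fingers": 0, "travel": [-15.5, 18.5, 0], "roll": -10},
  {"fingers": 0, "travel": [-18.6, 22.2, 0], "roll": -12},
  {"fingers": 0, "travel": [-21.7, 25.9, 0], "roll": -14},
  {"fingers": 0, "travel": [-24.8, 29.6, 0], "roll": -16},
  {"fingers": 0, "travel": [-27.9, 33.3, 0], "roll": -18},
  {"fingers": 0, "travel": [-31, 37, 0], "roll": -20.5},
])

```text
time_s: 34.8
tcp_pos: [0.4537, 0.1456, 0.1516]
ee_rot: [[0.161, -0.987, -0.002], [-0.987, -0.161, -0.001], [0.0, 0.002, -1.0]]
wrist_force: [0.6, 1.4, -2.1]
gripper_width: 0.689
```

>>> arm_command([
  {"fingers": 0, "travel": [0, 0, 0], "roll": 0},
  {"fingers": 0, "travel": [0, 0, 0], "roll": 0},
])

```text
time_s: 35.0
tcp_pos: [0.4548, 0.1455, 0.1521]
ee_rot: [[0.162, -0.987, -0.001], [-0.987, -0.162, -0.001], [0.0, 0.001, -1.0]]
wrist_force: [0.0, 0.3, -2.1]
gripper_width: 0.685
```

```bash
python3 - <<'E'
from h import *
tray(-.105,0,.15,9.2);tray(-.105,0,.045,9.2)
E
```

```text
[0.3964 0.2287]
travel [-9.16, 4.42, 0.22] roll 0.1 | tcp [0.4548 0.1455 0.1521] jaw -170.7 j6 -28.0 w 0.685 F [ 0.   0.3 -2.1] t 35.0
[0.3964 0.2287]
travel [-9.16, 4.4, 10.72] roll 0.1 | tcp [0.4548 0.1455 0.1521] jaw -170.7 j6 -28.0 w 0.685 F [ 0.   0.3 -2.1] t 35.0
```

>>> arm_command([
  {"fingers": 0, "travel": [-4, 2, 0], "roll": 0},
  {"fingers": 0, "travel": [-8, 4, 0], "roll": 0},
  {"fingers": 0, "travel": [-9.1, 4.4, 0], "roll": 0},
  {"fingers": 0, "travel": [-9.1, 4.4, 3], "roll": 0},
  {"fingers": 0, "travel": [-9.1, 4.4, 7], "roll": 0},
  {"fingers": 0, "travel": [-9.1, 4.4, 10], "roll": 0},
  {"fingers": 0, "travel": [-9.1, 4.4, 10.5], "roll": 0},
  {"fingers": 0, "travel": [-9.1, 4.4, 10.7], "roll": 0},
  {"fingers": 0, "travel": [-9.1, 4.4, 10.8], "roll": 0},
])

```text
time_s: 35.9
tcp_pos: [0.3979, 0.2255, 0.0462]
ee_rot: [[0.159, -0.987, -0.003], [-0.987, -0.159, -0.005], [0.004, 0.004, -1.0]]
wrist_force: [-10.2, -4.2, 25.1]
gripper_width: 0.689
```

>>> arm_command([
  {"fingers": 100, "travel": [0, 0, 0], "roll": 0},
  {"fingers": 100, "travel": [0, 0, 0], "roll": 0},
  {"fingers": 100, "travel": [0, 0, 0], "roll": 0},
  {"fingers": 100, "travel": [0, 0, 0], "roll": 0},
  {"fingers": 100, "travel": [0, 0, -4], "roll": 0},
  {"fingers": 100, "travel": [0, 0, -8], "roll": 0},
  {"fingers": 100, "travel": [0, 0, -13], "roll": 0},
  {"fingers": 100, "travel": [5, 0, -13], "roll": 0},
  {"fingers": 100, "travel": [10, 0, -13], "roll": 0},
  {"fingers": 100, "travel": [17, 0, -13], "roll": 0},
])

```text
time_s: 36.9
tcp_pos: [0.4221, 0.0785, 0.1753]
ee_rot: [[0.162, -0.987, 0.001], [-0.987, -0.162, 0.001], [-0.001, -0.001, -1.0]]
wrist_force: [-0.1, -0.5, -1.4]
gripper_width: 1.003
```

```bash
python3 - <<'E'
from h import *
for c in("side","top"):
    im,dp,P=shot(c); inpots(P,.070)
    if c=="top": lids(P,[(.6557,.049),(.576,-.057),(.5697,.037),(.678,-.0535)])
    else: lids(P,[(.6557,.049),(.576,-.057),(.5697,.037),(.678,-.0535)])
go(.5697,.0371,.15,168-90)
E
```

```text
tray pot [array([-105.,  -19.]), array([64.1, 61.3]), np.float64(89.1)] z 0.0775 479
tray pot [array([ 4.2, -0.8]), array([61.1, 64.3]), np.float64(0.0)] z 0.0776 470
tray pot [array([106.7,  -1.1]), array([59.9, 63. ]), np.float64(0.2)] z 0.0772 480
plate (array([647.1,  50.3]), array([64.5, 81.2]), 168.7, 15.1, 591) knob (array([657.9,  49.4]), array([18. , 34.1]), 163.8, 37.8, 143)
plate (array([574.1, -51.6]), array([65.7, 80.7]), 116.7, 15.3, 522) knob (array([578.7, -57.9]), array([34.3, 18.6]), 30.8, 37.5, 125)
plate (array([571.4,  35.6]), array([69.4, 65.8]), 81.0, 15.2, 608) knob (array([571.5,  35.3]), array([20.2, 34. ]), 166.0, 38.0, 139)
plate (array([680.7, -52.3]), array([83.7, 79.9]), 37.6, 15.2, 518) knob (array([680. , -53.6]), array([31.9, 18.7]), 9.9, 37.6, 126)
tray pot [array([107.4,  -2. ]), array([63.6, 62.4]), np.float64(89.4)] z 0.0773 204
tray pot [array([ 3.5, -0.5]), array([60.3, 59. ]), np.float64(89.8)] z 0.0784 208
plate (array([653.9,  49.7]), array([83.8, 92.1]), 109.3, 14.9, 486) knob (array([655.5,  49.2]), array([16.3, 33. ]), 167.9, 38.4, 80)
plate (array([576.8, -60.2]), array([91.6, 82.4]), 10.3, 14.9, 522) knob (array([576.2, -57.4]), array([34.1, 15.9]), 28.6, 38.6, 86)
plate (array([565.9,  37.1]), array([88.4, 86.4]), 52.3, 15.1, 520) knob (array([569.6,  37. ]), array([16. , 33.5]), 165.3, 38.9, 84)
plate (array([678.3, -47.8]), array([77.8, 78.6]), 102.7, 15.2, 503) knob (array([678.1, -53.5]), array([33.8, 15.1]), 15.6, 38.5, 82)
travel [6.02, -14.07, 2.44] roll -69.2 | tcp [0.4215 0.0751 0.1746] jaw -171.2 j6 -23.0 w 1.003 F [ 0.1  0.  -0.1] t 37.0
```

>>> arm_command([
  {"fingers": 50, "travel": [2, -4, 0], "roll": -8.5},
  {"fingers": 50, "travel": [4, -8, 0], "roll": -17},
  {"fingers": 50, "travel": [6, -12, 0], "roll": -25.5},
  {"fingers": 50, "travel": [6, -14.1, 0], "roll": -34},
  {"fingers": 50, "travel": [6, -14.1, 0], "roll": -42.5},
  {"fingers": 50, "travel": [6, -14.1, 1], "roll": -51},
  {"fingers": 50, "travel": [6, -14.1, 2], "roll": -59.5},
  {"fingers": 50, "travel": [6, -14.1, 4], "roll": -67.5},
  {"fingers": 50, "travel": [6, -14.1, 6], "roll": -67.5},
  {"fingers": 50, "travel": [6, -14.1, 6], "roll": -67.5},
])

```text
time_s: 38.0
tcp_pos: [0.5688, 0.043, 0.1117]
ee_rot: [[0.973, -0.23, -0.007], [-0.23, -0.973, -0.002], [-0.006, 0.003, -1.0]]
wrist_force: [-0.1, -0.1, 0.1]
gripper_width: 0.497
```

>>> arm_command([
  {"fingers": 50, "travel": [0, 0, 0], "roll": 0},
  {"fingers": 50, "travel": [0, 0, 0], "roll": 0},
])

```text
time_s: 38.2
tcp_pos: [0.5717, 0.0434, 0.1158]
ee_rot: [[0.973, -0.23, 0.002], [-0.23, -0.973, 0.0], [0.002, -0.001, -1.0]]
wrist_force: [0.3, 0.2, -0.0]
gripper_width: 0.499
```

```bash
python3 - <<'E'
from h import *
go(.5697,.0369,.029,76.5)
im,dp,P=shot("side"); lids(P,[(.6557,.049),(.5697,.037)])
E
```

```text
travel [-0.06, 0.69, 8.68] roll 0.2 | tcp [0.5717 0.0434 0.1158] jaw -103.3 j6 56.0 w 0.499 F [ 0.3  0.2 -0. ] t 38.2
plate (array([646.9,  44.8]), array([77.6, 82.9]), 165.2, 15.0, 597) knob (array([658. ,  49.6]), array([17.5, 34.5]), 164.5, 38.1, 141)
plate (array([576.9,  32.8]), array([71., 74.]), 166.4, 15.2, 598) knob (array([571.4,  36.8]), array([19. , 34.9]), 172.2, 38.2, 142)
```

>>> arm_command([
  {"fingers": 50, "travel": [0, 0.7, 3], "roll": 0},
  {"fingers": 50, "travel": [0, 0.7, 6], "roll": 0},
  {"fingers": 50, "travel": [0, 0.7, 8.7], "roll": 0},
  {"fingers": 50, "travel": [0, 0.7, 8.7], "roll": 0},
  {"fingers": 0, "travel": [0, 0.7, 8.7], "roll": 0},
  {"fingers": 0, "travel": [0, 0.7, 8.7], "roll": 0},
  {"fingers": 0, "travel": [0, 0.7, 8.7], "roll": 0},
  {"fingers": 0, "travel": [0, 0.7, 8.7], "roll": 0},
  {"fingers": 0, "travel": [0, 0.7, 8.7], "roll": 0},
])

```text
time_s: 39.15
tcp_pos: [0.5693, 0.0362, 0.0281]
ee_rot: [[0.973, -0.23, 0.0], [-0.23, -0.973, 0.0], [0.0, -0.0, -1.0]]
wrist_force: [0.2, 0.5, 1.9]
gripper_width: 0.181
```

>>> arm_command([
  {"fingers": 0, "travel": [0, 0, -4], "roll": 0},
  {"fingers": 0, "travel": [0, 0, -8], "roll": 0},
  {"fingers": 0, "travel": [0, 0, -12], "roll": 0},
  {"fingers": 0, "travel": [0, 0, -14], "roll": 0},
  {"fingers": 0, "travel": [0, 0, -14], "roll": 0},
])

```text
time_s: 39.65
tcp_pos: [0.5712, 0.0367, 0.1717]
ee_rot: [[0.973, -0.23, 0.008], [-0.23, -0.973, 0.002], [0.007, -0.004, -1.0]]
wrist_force: [0.3, 0.7, -0.9]
gripper_width: 0.179
```

```bash
python3 - <<'E'
from h import *
tray(.107,-.0015,.17,99.2); print(sense()["joints"].round())
E
```

```text
[0.6059 0.2611]
travel [-1.78, -22.64, 0.24] roll -22.5 | tcp [0.5712 0.0367 0.1717] jaw -103.3 j6 57.0 w 0.179 F [ 0.3  0.7 -0.9] t 39.65
[ 20.  20. -13.   0. -57.  57.]
```

>>> arm_command([
  {"fingers": 0, "travel": [-0.3, -4, 0], "roll": -4},
  {"fingers": 0, "travel": [-0.6, -8, 0], "roll": -8},
  {"fingers": 0, "travel": [-0.9, -12, 0], "roll": -12},
  {"fingers": 0, "travel": [-1.2, -16, 0], "roll": -16},
  {"fingers": 0, "travel": [-1.5, -20, 0], "roll": -20},
  {"fingers": 0, "travel": [-1.8, -22.6, 0], "roll": -22.5},
  {"fingers": 0, "travel": [-1.8, -22.6, 0], "roll": -22.5},
  {"fingers": 0, "travel": [-1.8, -22.6, 3], "roll": -22.5},
  {"fingers": 0, "travel": [-1.8, -22.6, 5], "roll": -22.5},
  {"fingers": 0, "travel": [-1.8, -22.6, 5], "roll": -22.5},
])

```text
time_s: 40.65
tcp_pos: [0.6008, 0.2579, 0.1128]
ee_rot: [[0.987, 0.158, -0.009], [0.158, -0.987, -0.005], [-0.01, 0.004, -1.0]]
wrist_force: [-1.1, -0.6, -0.8]
gripper_width: 0.182
```

>>> arm_command([
  {"fingers": 0, "travel": [0, 0, 0], "roll": 0},
  {"fingers": 0, "travel": [0, 0, 0], "roll": 0},
])

```text
time_s: 40.85
tcp_pos: [0.6045, 0.2602, 0.119]
ee_rot: [[0.987, 0.159, 0.002], [0.159, -0.987, 0.001], [0.002, -0.001, -1.0]]
wrist_force: [0.0, 0.2, 0.1]
gripper_width: 0.181
```

```bash
cat >> h.py <<'E'
def plate(c,n0=.01):
    """held lid: top of its plate, in tray coords; plate top is 13.5 mm below the TCP"""
    im,dp,P=shot(c); q=T(P); t=T(sense()["tcp_pos"]); zp=t[2]-.0135
    m=(abs(q[...,2]-zp)<.006)&(abs(q[...,0]-t[0])<.05)&(abs(q[...,1]-t[1])<.05)&(im.max(2)>70)
    a=q[m]
    if len(a)>20:
        print(c,len(a),[np.round(v,1) for v in cv2.minAreaRect((a[:,:2]*1000).astype(np.float32))],"s",(a[:,0].min()*1000).round(1),(a[:,0].max()*1000).round(1),"n",(a[:,1].min()*1000).round(1),(a[:,1].max()*1000).round(1),"z",np.median(a[:,2]).round(4),"tcp",(t*1000).round(1))
    return P
E
python3 - <<'E'
from h import *
P=plate("side"); plate("top"); tray(.107,-.0015,.0965,99.2)
E
```

```text
top 92 [array([107.,  -2.]), array([62.9, 63.1]), np.float64(88.8)] s 75.5 138.0 n -33.8 30.0 z 0.1059 tcp [105.5  -2.  119.2]
[0.6059 0.2611]
travel [0.15, -0.05, 2.27] roll -0.0 | tcp [0.6044 0.2604 0.1192] jaw -80.8 j6 62.0 w 0.182 F [ 0.5 -0.2  0.1] t 40.95
```

>>> arm_command([
  {"fingers": 0, "travel": [0, 0, 0.8], "roll": 0},
  {"fingers": 0, "travel": [0, 0, 1.4], "roll": 0},
  {"fingers": 0, "travel": [0, 0, 1.8], "roll": 0},
  {"fingers": 0, "travel": [0, 0, 2.1], "roll": 0},
  {"fingers": 0, "travel": [0, 0, 2.3], "roll": 0},
  {"fingers": 0, "travel": [0, 0, 2.3], "roll": 0},
])

```text
time_s: 41.55
tcp_pos: [0.6039, 0.2603, 0.0962]
ee_rot: [[0.987, 0.16, 0.001], [0.16, -0.987, -0.0], [0.001, 0.0, -1.0]]
wrist_force: [-2.2, -0.8, 4.7]
gripper_width: 0.182
```

```bash
python3 - <<'E'
from h import *
plate("top"); tray(.107,-.0015,.0965,99.2)
E
```

```text
top 86 [array([105.6,  -2.5]), array([61.5, 62.4]), np.float64(0.0)] s 74.8 136.4 n -33.7 28.7 z 0.0833 tcp [104.9  -2.   96.1]
[0.6059 0.2611]
travel [0.21, -0.05, -0.04] roll 0.0 | tcp [0.6038 0.2603 0.0961] jaw -80.8 j6 62.0 w 0.18 F [-1.8 -0.9  5.8] t 41.6
```

>>> arm_command([
  {"fingers": 30, "travel": [0, 0, 0], "roll": 0},
  {"fingers": 50, "travel": [0, 0, 0], "roll": 0},
  {"fingers": 50, "travel": [0, 0, 0], "roll": 0},
  {"fingers": 50, "travel": [0, 0, -3], "roll": 0},
  {"fingers": 50, "travel": [0, 0, -7], "roll": 0},
  {"fingers": 50, "travel": [0, 5, -7], "roll": 6},
  {"fingers": 50, "travel": [0, 10, -7], "roll": 14},
  {"fingers": 50, "travel": [0, 15, -7], "roll": 22},
  {"fingers": 50, "travel": [0, 20, -7], "roll": 22},
  {"fingers": 50, "travel": [0, 20, -7], "roll": 22},
])

```text
time_s: 42.6
tcp_pos: [0.6359, 0.0573, 0.1644]
ee_rot: [[0.974, -0.228, -0.001], [-0.228, -0.974, -0.001], [-0.001, 0.001, -1.0]]
wrist_force: [-0.3, -0.5, 0.1]
gripper_width: 0.495
```

```bash
cat >> h.py <<'E'
def lidchk(c="top",s=None):
    im,dp,P=shot(c); q=T(P)
    for s in(-.105,.004,.107):
        m=(abs(q[...,0]-s)<.045)&(abs(q[...,1]+.008)<.06)
        k=m&(q[...,2]>.1)&(q[...,2]<.115)
        p=m&(q[...,2]>.068)&(q[...,2]<.092)
        f=lambda k:[np.round(v,1) for v in cv2.minAreaRect((q[k][:,:2]*1000).astype(np.float32))]+[np.percentile(q[k][:,2]*1000,[10,50,90]).round(1)] if k.sum()>15 else None
        print(c,s,"plate",f(p),"knob",f(k))
    return P
E
python3 - <<'E'
from h import *
P=lidchk("top"); lids(P,[(.6557,.049)])
P=lidchk("side"); lids(P,[(.6557,.049)])
go(.6565,.0492,.029,77)
E
```

```text
top -0.105 plate [array([-105.6,  -39.7]), array([61. , 19.7]), np.float64(1.1), array([69.5, 77.1, 81.3])] knob None
top 0.004 plate [array([  4.3, -25.7]), array([58., 15.]), np.float64(7.0), array([71.9, 77.8, 81. ])] knob None
top 0.107 plate [array([ 89.4, -21. ]), array([31.9, 21.1]), np.float64(0.8), array([78.2, 82.3, 86. ])] knob None
plate None knob (array([656.1,  53.7]), array([ 4.1, 13.9]), 151.1, 40.7, 9)
side -0.105 plate [array([-104.9,  -18.8]), array([64.1, 61.4]), np.float64(89.4), array([70.2, 77.1, 79.8])] knob None
side 0.004 plate [array([ 4.4, -1.3]), array([65. , 60.9]), np.float64(89.9), array([70.4, 77. , 79.6])] knob None
side 0.107 plate [array([105.8,  -0.3]), array([64.3, 61.7]), np.float64(90.0), array([79.4, 82.7, 85.1])] knob [array([105.4,  -0.5]), array([33. , 16.5]), np.float64(2.3), array([102.7, 105.7, 108.2])]
plate (array([656.1,  43.8]), array([74.1, 61.9]), 79.5, 15.0, 594) knob (array([657.3,  50. ]), array([19.1, 35.2]), 163.9, 37.8, 141)
travel [2.29, 0.72, 13.54] roll 0.0 | tcp [0.6358 0.0613 0.1644] jaw -103.0 j6 57.0 w 0.5 F [ 0.   0.5 -0.6] t 42.7
```

>>> arm_command([
  {"fingers": 50, "travel": [2.3, 0.7, 2], "roll": 0},
  {"fingers": 50, "travel": [2.3, 0.7, 6], "roll": 0},
  {"fingers": 50, "travel": [2.3, 0.7, 10], "roll": 0},
  {"fingers": 50, "travel": [2.3, 0.7, 13], "roll": 0},
  {"fingers": 50, "travel": [2.3, 0.7, 13.5], "roll": 0},
  {"fingers": 50, "travel": [2.3, 0.7, 13.5], "roll": 0},
  {"fingers": 0, "travel": [2.3, 0.7, 13.5], "roll": 0},
  {"fingers": 0, "travel": [2.3, 0.7, 13.5], "roll": 0},
  {"fingers": 0, "travel": [2.3, 0.7, 13.5], "roll": 0},
  {"fingers": 0, "travel": [2.3, 0.7, 13.5], "roll": 0},
])

```text
time_s: 43.7
tcp_pos: [0.6568, 0.051, 0.0306]
ee_rot: [[0.975, -0.222, 0.001], [-0.222, -0.975, 0.0], [0.001, -0.001, -1.0]]
wrist_force: [-0.5, -1.0, 0.5]
gripper_width: 0.22
```

>>> arm_command([
  {"fingers": 0, "travel": [0, 0, 0], "roll": 0},
  {"fingers": 0, "travel": [0, 0, 0], "roll": 0},
  {"fingers": 0, "travel": [0, 0, -4], "roll": 0},
  {"fingers": 0, "travel": [0, 0, -8], "roll": 0},
  {"fingers": 0, "travel": [0, 0, -12], "roll": 0},
  {"fingers": 0, "travel": [0, 0, -14], "roll": 0},
  {"fingers": 0, "travel": [0, 0, -14], "roll": 0},
])

```text
time_s: 44.4
tcp_pos: [0.6586, 0.0513, 0.174]
ee_rot: [[0.975, -0.221, 0.008], [-0.221, -0.975, 0.002], [0.007, -0.004, -1.0]]
wrist_force: [0.7, -0.2, -1.2]
gripper_width: 0.179
```

```bash
python3 - <<'E'
from h import *
tray(.003,-.0012,.17,99.2)
E
```

```text
[0.5032 0.2448]
travel [-19.44, -15.42, 0.31] roll -22.0 | tcp [0.6586 0.0513 0.174 ] jaw -102.8 j6 59.0 w 0.179 F [ 0.7 -0.2 -1.2] t 44.4
```

>>> arm_command([
  {"fingers": 0, "travel": [-3.2, -2.6, 0], "roll": -4},
  {"fingers": 0, "travel": [-6.4, -5.2, 0], "roll": -8},
  {"fingers": 0, "travel": [-9.7, -7.7, 0], "roll": -12},
  {"fingers": 0, "travel": [-13, -10.3, 0], "roll": -16},
  {"fingers": 0, "travel": [-16.2, -12.9, 0], "roll": -20},
  {"fingers": 0, "travel": [-19.4, -15.4, 0], "roll": -22},
  {"fingers": 0, "travel": [-19.4, -15.4, 1], "roll": -22},
  {"fingers": 0, "travel": [-19.4, -15.4, 3], "roll": -22},
  {"fingers": 0, "travel": [-19.4, -15.4, 5], "roll": -22},
  {"fingers": 0, "travel": [-19.4, -15.4, 5], "roll": -22},
])

```text
time_s: 45.4
tcp_pos: [0.4991, 0.2421, 0.1155]
ee_rot: [[0.987, 0.158, -0.008], [0.158, -0.987, -0.005], [-0.008, 0.004, -1.0]]
wrist_force: [0.8, 0.1, 0.2]
gripper_width: 0.18
```

>>> arm_command([
  {"fingers": 0, "travel": [0, 0, 0], "roll": 0},
  {"fingers": 0, "travel": [0, 0, 0], "roll": 0},
  {"fingers": 0, "travel": [0, 0, 0], "roll": 0},
])

```text
time_s: 45.7
tcp_pos: [0.5021, 0.2442, 0.1206]
ee_rot: [[0.987, 0.159, 0.001], [0.159, -0.987, 0.001], [0.002, -0.001, -1.0]]
wrist_force: [0.4, 0.1, -0.5]
gripper_width: 0.18
```

```bash
python3 - <<'E'
from h import *
plate("top"); plate("side"); tray(.003,-.0012,.0965,99.2)
E
```

```text
top 38 [array([-11.8, -13.8]), array([39.8, 81.6]), np.float64(43.9)] s -27.2 30.1 n -31.9 29.4 z 0.1055 tcp [  1.8  -1.6 120.6]
side 26 [array([33.5,  8.6]), array([32.4,  3.3]), np.float64(86.2)] s 30.9 34.5 n -7.7 24.8 z 0.1051 tcp [  1.7  -1.6 120.5]
[0.5032 0.2448]
travel [0.13, -0.03, 2.4] roll -0.0 | tcp [0.5019 0.2442 0.1205] jaw -80.8 j6 57.0 w 0.184 F [-0.3 -0.8 -0.6] t 45.8
```

>>> arm_command([
  {"fingers": 0, "travel": [0.1, 0, 0.8], "roll": 0},
  {"fingers": 0, "travel": [0.1, 0, 1.5], "roll": 0},
  {"fingers": 0, "travel": [0.1, 0, 1.9], "roll": 0},
  {"fingers": 0, "travel": [0.1, 0, 2.2], "roll": 0},
  {"fingers": 0, "travel": [0.1, 0, 2.4], "roll": 0},
  {"fingers": 0, "travel": [0.1, 0, 2.5], "roll": 0},
])

```text
time_s: 46.4
tcp_pos: [0.5027, 0.2441, 0.0984]
ee_rot: [[0.987, 0.161, 0.001], [0.161, -0.987, -0.001], [0.001, 0.001, -1.0]]
wrist_force: [-8.2, -2.9, 25.1]
gripper_width: 0.181
```

```bash
python3 - <<'E'
from h import *
plate("top"); plate("side"); tray(.003,-.0012,.0965,99.2)
E
```

```text
top 42 [array([-11.4, -15.7]), array([41., 79.]), np.float64(46.0)] s -27.3 30.2 n -31.4 26.5 z 0.0826 tcp [ 2.3 -1.9 98.4]
[0.5032 0.2448]
travel [0.07, -0.07, 0.2] roll 0.1 | tcp [0.5026 0.244  0.0985] jaw -80.7 j6 57.0 w 0.18 F [-7.8 -1.9 20.7] t 46.5
```

>>> arm_command([
  {"fingers": 30, "travel": [0, 0, 0], "roll": 0},
  {"fingers": 50, "travel": [0, 0, 0], "roll": 0},
  {"fingers": 50, "travel": [0, 0, 0], "roll": 0},
  {"fingers": 50, "travel": [0, 0, -3], "roll": 0},
  {"fingers": 50, "travel": [0, 0, -7], "roll": 0},
  {"fingers": 50, "travel": [0.5, 5, -7], "roll": -6},
  {"fingers": 50, "travel": [1, 10, -7], "roll": -12},
  {"fingers": 50, "travel": [1.5, 15, -7], "roll": -19},
  {"fingers": 50, "travel": [2, 20, -7], "roll": -19},
  {"fingers": 50, "travel": [2, 25, -7], "roll": -19},
])

```text
time_s: 47.5
tcp_pos: [0.5626, -0.0002, 0.1642]
ee_rot: [[0.881, 0.473, -0.0], [0.473, -0.881, -0.0], [-0.0, 0.0, -1.0]]
wrist_force: [0.6, 1.1, 0.1]
gripper_width: 0.497
```

>>> arm_command([
  {"fingers": 50, "travel": [0, 0, 0], "roll": 0},
  {"fingers": 50, "travel": [0, 0, 0], "roll": 0},
])

```text
time_s: 47.7
tcp_pos: [0.5619, 0.0003, 0.1639]
ee_rot: [[0.883, 0.47, -0.001], [0.47, -0.883, -0.0], [-0.001, -0.0, -1.0]]
wrist_force: [-0.3, 0.8, 0.3]
gripper_width: 0.505
```

```bash
python3 - <<'E'
from h import *
P=lidchk("side"); lids(P,[(.577,-.0575),(.679,-.0535)])
im,dp,P=shot("top");lids(P,[(.577,-.0575),(.679,-.0535)])
go(.577,-.0576,.029,118.7)
E
```

```text
side -0.105 plate [array([-104.9,  -18.5]), array([63.5, 60.9]), np.float64(89.2), array([69.9, 77. , 80.1])] knob None
side 0.004 plate [array([ 3.5, -1. ]), array([62.5, 65.8]), np.float64(0.7), array([79. , 82.8, 85.4])] knob [array([ 3.5, -0.1]), array([33.7, 17.3]), np.float64(1.0), array([102.9, 106.2, 108.2])]
side 0.107 plate [array([106. ,  -0.5]), array([61.8, 64.5]), np.float64(0.5), array([79.4, 82.6, 84.9])] knob [array([105.2,  -0.4]), array([17.1, 32.7]), np.float64(88.6), array([102.2, 106.1, 108.4])]
plate (array([573.8, -63.2]), array([79.1, 70.3]), 26.8, 15.2, 512) knob (array([577.8, -57.3]), array([33.6, 19.7]), 25.3, 37.7, 120)
plate (array([679.7, -52. ]), array([61.9, 71.4]), 104.7, 15.2, 509) knob (array([679.7, -52.7]), array([31.6, 19.7]), 9.3, 37.7, 124)
plate (array([569.7, -62.2]), array([63.6, 83.6]), 141.2, 14.7, 272) knob (array([567.8, -62.6]), array([14.2, 15.2]), 120.2, 36.5, 32)
plate (array([683.7, -50.9]), array([78.7, 82.7]), 96.7, 14.9, 345) knob (array([685. , -51.9]), array([20.8, 15.4]), 17.3, 38.4, 47)
travel [-1.49, 5.99, 13.53] roll -0.5 | tcp [0.5619 0.0022 0.1643] jaw -61.8 j6 101.0 w 0.501 F [ 0.4 -0.1 -0.7] t 47.8
```

>>> arm_command([
  {"fingers": 50, "travel": [-1.5, 4, 0], "roll": -0.5},
  {"fingers": 50, "travel": [-1.5, 5.9, 2], "roll": -0.5},
  {"fingers": 50, "travel": [-1.5, 5.9, 6], "roll": -0.5},
  {"fingers": 50, "travel": [-1.5, 5.9, 10], "roll": -0.5},
  {"fingers": 50, "travel": [-1.5, 5.9, 13], "roll": -0.5},
  {"fingers": 50, "travel": [-1.5, 5.9, 13.6], "roll": -0.5},
  {"fingers": 50, "travel": [-1.5, 5.9, 13.6], "roll": -0.5},
  {"fingers": 0, "travel": [-1.5, 5.9, 13.6], "roll": -0.5},
  {"fingers": 0, "travel": [-1.5, 5.9, 13.6], "roll": -0.5},
  {"fingers": 0, "travel": [-1.5, 5.9, 13.6], "roll": -0.5},
])

```text
time_s: 48.8
tcp_pos: [0.5772, -0.057, 0.0295]
ee_rot: [[0.877, 0.481, 0.001], [0.481, -0.877, 0.0], [0.001, 0.001, -1.0]]
wrist_force: [-0.6, 0.3, 0.5]
gripper_width: 0.315
```

>>> arm_command([
  {"fingers": 0, "travel": [0, 0, 0], "roll": 0},
  {"fingers": 0, "travel": [0, 0, 0], "roll": 0},
  {"fingers": 0, "travel": [0, 0, 0], "roll": 0},
])

```text
time_s: 49.1
tcp_pos: [0.577, -0.0575, 0.0292]
ee_rot: [[0.877, 0.48, 0.001], [0.48, -0.877, 0.0], [0.001, 0.0, -1.0]]
wrist_force: [0.1, 1.2, 2.8]
gripper_width: 0.181
```

>>> arm_command([
  {"fingers": 0, "travel": [0, 0, -4], "roll": 0},
  {"fingers": 0, "travel": [0, 0, -8], "roll": 0},
  {"fingers": 0, "travel": [0, 0, -12], "roll": 0},
  {"fingers": 0, "travel": [0, 0, -14], "roll": 0},
  {"fingers": 0, "travel": [0, 0, -14], "roll": 0},
])

```text
time_s: 49.6
tcp_pos: [0.5786, -0.0574, 0.1724]
ee_rot: [[0.877, 0.48, 0.008], [0.48, -0.877, 0.001], [0.007, 0.003, -1.0]]
wrist_force: [-0.3, 1.0, -1.6]
gripper_width: 0.185
```

```bash
python3 - <<'E'
from h import *
tray(-.105,-.0188,.17,99.2);print(sense()["joints"].round())
E
```

```text
[0.3994 0.2102]
travel [-2.87, -32.08, 0.13] roll 19.5 | tcp [ 0.5786 -0.0574  0.1724] jaw -61.3 j6 108.0 w 0.185 F [-0.3  1.  -1.6] t 49.6
[ 10.  21. -11.   0. -58. 108.]
```

>>> arm_command([
  {"fingers": 0, "travel": [-0.4, -4, 0], "roll": 2.5},
  {"fingers": 0, "travel": [-0.7, -8, 0], "roll": 5},
  {"fingers": 0, "travel": [-1, -12, 0], "roll": 7.5},
  {"fingers": 0, "travel": [-1.4, -16, 0], "roll": 10},
  {"fingers": 0, "travel": [-1.8, -20, 0], "roll": 12.5},
  {"fingers": 0, "travel": [-2.1, -24, 0], "roll": 15},
  {"fingers": 0, "travel": [-2.5, -28, 0], "roll": 17.5},
  {"fingers": 0, "travel": [-2.8, -31, 0], "roll": 19.5},
  {"fingers": 0, "travel": [-2.8, -32.1, 0], "roll": 19.5},
  {"fingers": 0, "travel": [-2.8, -32.1, 2], "roll": 19.5},
])

```text
time_s: 50.6
tcp_pos: [0.3986, 0.2127, 0.1498]
ee_rot: [[0.987, 0.164, 0.004], [0.164, -0.987, 0.003], [0.004, -0.003, -1.0]]
wrist_force: [0.2, 0.6, -0.0]
gripper_width: 0.181
```

>>> arm_command([
  {"fingers": 0, "travel": [0, 0, 2], "roll": 0},
  {"fingers": 0, "travel": [0, 0, 3], "roll": 0},
  {"fingers": 0, "travel": [0, 0, 3], "roll": 0},
  {"fingers": 0, "travel": [0, 0, 3], "roll": 0},
])

```text
time_s: 51.0
tcp_pos: [0.3984, 0.2104, 0.1188]
ee_rot: [[0.987, 0.16, 0.0], [0.16, -0.987, -0.0], [-0.0, 0.0, -1.0]]
wrist_force: [0.9, -0.4, -0.3]
gripper_width: 0.182
```

```bash
python3 - <<'E'
from h import *
plate("top"); P=plate("side"); rim(P,(.3994,.2102),.070,.088,.05); tray(-.105,-.0188,.097,99.2)
E
```

```text
top 26 [array([-106.6,  -45.7]), array([ 4.6, 37.9]), np.float64(88.1)] s -125.6 -87.7 n -47.9 -42.9 z 0.1046 tcp [-105.6  -18.1  119.2]
side 237 [array([-82. , -17.7]), array([15.2, 63.4]), np.float64(0.3)] s -89.6 -74.3 n -49.4 14.0 z 0.1054 tcp [-105.6  -17.9  119.4]
rim 168 [array([412.5, 226.6]), array([42.8, 82.4]), np.float64(51.8)] 0.0765
[0.3994 0.2102]
travel [0.05, 0.09, 2.24] roll -0.0 | tcp [0.3987 0.2109 0.1194] jaw -80.8 j6 51.0 w 0.18 F [-0.1 -1.  -0.1] t 51.1
```

>>> arm_command([
  {"fingers": 0, "travel": [0, 0.1, 0.8], "roll": 0},
  {"fingers": 0, "travel": [0, 0.1, 1.4], "roll": 0},
  {"fingers": 0, "travel": [0, 0.1, 1.8], "roll": 0},
  {"fingers": 0, "travel": [0, 0.1, 2.1], "roll": 0},
  {"fingers": 0, "travel": [0, 0.1, 2.3], "roll": 0},
  {"fingers": 0, "travel": [0, 0.1, 2.3], "roll": 0},
])

```text
time_s: 51.7
tcp_pos: [0.3984, 0.2097, 0.0971]
ee_rot: [[0.987, 0.161, 0.0], [0.161, -0.987, -0.001], [0.0, 0.001, -1.0]]
wrist_force: [-3.5, -1.0, 12.1]
gripper_width: 0.183
```

```bash
python3 - <<'E'
from h import *
P=plate("side"); tray(-.105,-.0188,.097,99.2)
E
```

```text
side 234 [array([-82. , -17.5]), array([63.3, 15.8]), np.float64(88.4)] s -89.8 -73.5 n -49.3 14.0 z 0.083 tcp [-106.1  -19.1   97.2]
[0.3994 0.2102]
travel [0.11, -0.03, 0.02] roll 0.0 | tcp [0.3984 0.2097 0.0972] jaw -80.8 j6 51.0 w 0.179 F [-3.5 -2.4 11.7] t 51.75
```

Seated (plate top 83 mm). Release, retreat, and do the final check.

>>> arm_command([
  {"fingers": 30, "travel": [0, 0, 0], "roll": 0},
  {"fingers": 50, "travel": [0, 0, 0], "roll": 0},
  {"fingers": 50, "travel": [0, 0, 0], "roll": 0},
  {"fingers": 50, "travel": [0, 0, -4], "roll": 0},
  {"fingers": 50, "travel": [0, 0, -8], "roll": 0},
  {"fingers": 50, "travel": [0, 0, -12], "roll": 0},
  {"fingers": 50, "travel": [0, 5, -12], "roll": 0},
  {"fingers": 50, "travel": [0, 10, -12], "roll": 0},
  {"fingers": 50, "travel": [0, 15, -12], "roll": 0},
  {"fingers": 50, "travel": [0, 20, -12], "roll": 0},
])

```text
time_s: 52.75
tcp_pos: [0.43, 0.0106, 0.2158]
ee_rot: [[0.987, 0.161, 0.001], [0.161, -0.987, 0.0], [0.001, -0.0, -1.0]]
wrist_force: [1.0, 0.6, -0.0]
gripper_width: 0.497
```

>>> arm_command([
  {"fingers": 50, "travel": [0, 5, 0], "roll": 0},
  {"fingers": 50, "travel": [0, 10, 0], "roll": 0},
  {"fingers": 50, "travel": [0, 15, 0], "roll": 0},
  {"fingers": 50, "travel": [0, 20, 0], "roll": 0},
  {"fingers": 50, "travel": [0, 20, 0], "roll": 0},
  {"fingers": 50, "travel": [0, 20, 0], "roll": 0},
])

```text
time_s: 53.35
tcp_pos: [0.4616, -0.1863, 0.2149]
ee_rot: [[0.988, 0.157, -0.002], [0.157, -0.988, 0.0], [-0.002, -0.001, -1.0]]
wrist_force: [-0.8, 1.1, 0.1]
gripper_width: 0.497
```

```bash
python3 - <<'E'
from h import *
lidchk("side"); lidchk("top")
for c in("side","top"):
    for l in("petri","jar","canister"):
        for r in search_frame(c,l)[:1]: print(c,l,np.round(r["position"],3),round(r["p"],2))
im,dp=capture("top");cv2.imwrite("pics/end.png",cv2.resize(im[120:370,140:440],None,fx=2.3,fy=2.3,interpolation=cv2.INTER_CUBIC)[...,::-1])
E
```

```text
side -0.105 plate [array([-106. ,  -17.7]), array([63.6, 65.3]), np.float64(0.3), array([76. , 82.9, 85.2])] knob [array([-106.1,  -17.2]), array([33.7, 17.1]), np.float64(3.7), array([102.6, 106.2, 108.8])]
side 0.004 plate [array([ 3.6, -0.9]), array([66.1, 62.4]), np.float64(89.8), array([79. , 82.9, 85.2])] knob [array([ 3.3, -0.9]), array([17.3, 33.4]), np.float64(89.2), array([102.7, 106.4, 108.9])]
side 0.107 plate [array([105.7,  -1.2]), array([64.9, 61.5]), np.float64(89.8), array([79.6, 82.7, 84.9])] knob [array([105.3,  -1. ]), array([32.9, 17.2]), np.float64(0.1), array([102.3, 106.2, 108.2])]
top -0.105 plate [array([-106.6,  -17.8]), array([62.5, 64.5]), np.float64(88.6), array([79.4, 83. , 86.2])] knob [array([-107.1,  -19.1]), array([16.5, 33.7]), np.float64(86.4), array([102.4, 105.9, 109.3])]
top 0.004 plate [array([ 2.8, -0.5]), array([60.4, 62.6]), np.float64(0.2), array([79.8, 83.4, 86.6])] knob [array([ 2.7, -2.5]), array([31.4, 16.6]), np.float64(2.6), array([102.6, 106.4, 109. ])]
top 0.107 plate [array([106.3,  -1.6]), array([65.1, 63.5]), np.float64(89.4), array([80. , 83.3, 86.6])] knob [array([106.2,  -1.9]), array([15.8, 34.9]), np.float64(89.7), array([102. , 106.1, 110.2])]
side petri [ 0.795 -0.138  0.011] 0.73
side jar [ 0.791 -0.003  0.052] 0.59
side canister [0.504 0.277 0.041] 0.17
top petri [ 0.796 -0.128  0.008] 0.75
top jar [ 0.783 -0.018  0.072] 0.76
top canister [0.79  0.113 0.055] 0.6
```

View pics/end.png

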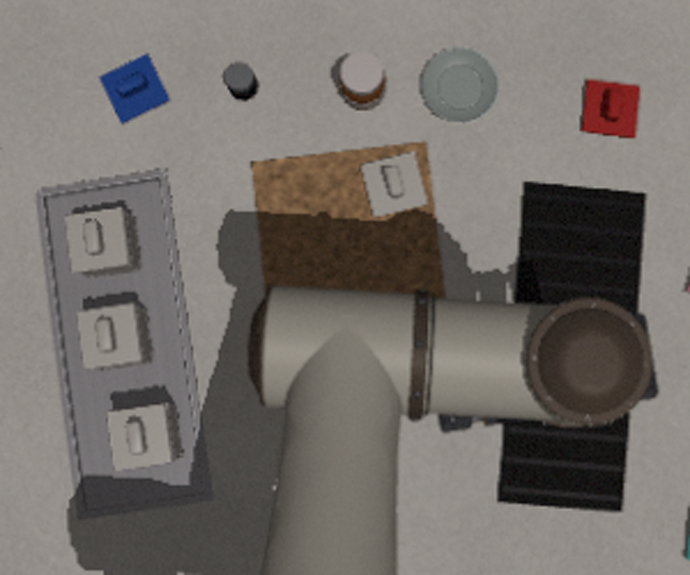

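```bash
python3 -c "from station import finish_job; print(finish_job())"
```

```text
the job is handed in; nothing more can be done
None
```

All three pots stand mouth-up in the steel tray, each covered with a white lid. I handed the job in at about 53 s of the 210 s.

- **Turning the pots:**
  - The first pot I gripped and turned against the tray lip. It slid in the grip several times, so it took repeated strokes.
  - The second I tipped over twice on the rubber mat with the closed fingers.
  - The third was found already standing mouth-up on the bench, about 14 cm from where it started, so I only carried it to the tray. I did not see how it got there.
- **Lids (final check):** Both cameras put all three lid plates at 82.7–83.4 mm (83 mm is fully seated) and the knob tops at about 106 mm. The lids are square to the tray within the measuring error. The fourth white lid stays on the pad as the spare.
- **Third pot's position:** It stands about 18 mm off the tray's centre line, because it was set down off-centre in the grip. It is still well inside the lip.
- **Other things on the bench:** The dish, jar and canister read where they were at the start, within the networks' error of a few millimetres. The last side-camera reading for the canister was a false low-confidence hit (0.17). The top camera and the final picture show it in place.
- **Forces:** The highest wrist reading I saw was about 39 N, while the fingers were tipping the second pot.

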